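Gauge a turned blank on the bench micrometer

ROBOT

A 6-joint arm with a two-finger parallel gripper is mounted at the origin on a cart in front of the work surface, level with it; the furniture and walls round the work are solid. World frame = base frame: x ahead of the robot, y to its left, z up, the work surface at z = 0. Lengths are in m, angles in rad, forces in N, time in s.
With the tool pointing down it reaches from about 0.35 to 0.875 m from the base axis. Payload 4.2 kg.
Tool frame: the origin (TCP) lies at the very end of the fingers, on their centre line; the grasp point (between the pads) lies manip.pinch_z behind it (manip.pinch_z is the distance from the TCP to the grasp point, in m); z points along the fingers, y is the direction in which the jaws open and shut (so a half turn about z gives the same grasp; the last joint's range is limited). The gripper opens to 87 mm and grips with 3 to 60 N. Pads are 19 mm wide; open, the fingers measure 117 mm over their backs; the gripper's body (75 mm by 190 mm) begins 51 mm behind the grasp point.
Start: joints at [1.503, 0.385, 0.008, 0, -1.194, -0.259], TCP at [0.201, 0.592, 0.197] pointing down, gripper open.
Joint ranges: [-3.14, 3.14], [-1.21, 2.06], [-1.07, 1.41], [-3.16, 2.05], [-2.99, -0.16], [-3.1, 3.1]. Speed limits (rad/s): [2.79, 2.79, 3.14, 3.14, 3.14, 3.14].

INTERFACE

Orientations are given as a unit quaternion [w, x, y, z].
In Python, from plant import status, imaging, manip gives the robot as it stands. The module is installed in compiled form; this text tells all that it offers.
- The arm moves only by the tool servo_tool, never from a script. Its argument "commands" is a list of rows, each a list of 7 numbers: the shift along the tool's x, y, z in cm, then the turn, a rotation vector about the tool's x, y, z in rad, then the finger opening in cm, from 0 to 8.7. In form: [[tx, ty, tz, rx, ry, rz, grip], ...]. A call has 1 to 12 rows; each row shifts and turns the commanded pose from where the row before left it, along the tool's axes as they then stand; what a row does not reach is not made up. A row lasts 1/10 s, in which the tool goes at most 50 mm and 8.59 degrees, less where a joint would pass 70% of its speed; a pose out of reach is approached as far as the arm can. A call is refused whole if a number of a shift passes 5 or a number of a turn 0.15, either way. A call with a gripper value outside its range is refused whole. The fingers move at their own pace and stop on an object; the grip force is fixed at half the most. Time passes only in rows, so rows that do not move let the fingers close. It gives the time, the measured TCP pose, the force and the opening at its end, in the units of the state.
- status.get_obs(): the state, without advancing time (a new reading comes with each control period).
- imaging.read_camera(name): name is "scene" or "top" or "wrist"; returns the picture (480x640x3 uint8, blue, green, red); there is no depth.
- imaging.get_calibration(name): a dict with "K" (3x3 intrinsics, pixels), "k1" (the pictures are not rectified: a ray, as slopes to the right and down, at radius r is drawn at 1 + k1 r^2 times it, then the intrinsics apply), "T" (4x4, takes a point from camera to world coordinates); the wrist camera has in their place "T_tool_cam" (4x4, takes a point from camera to tool coordinates, whose origin is the TCP and whose axes are the flange's). Camera axes: x right, y down, z forward; pixel columns grow to the right and rows downward; lengths in m; the calibration is good to about 2 mm. A picture is of the moment at which its call begins: read the wrist's pose just before it. get_calibration takes no time and is no camera call.
- manip.sign_off(): hands the job in, once; it reports no verdict.
The state is a dict: "clock": time; "q": joint angles; "qvel": joint speeds; "joint_torque": joint torques, N m; "position": TCP position; "tcp_rot": TCP orientation; "wrist_force": force on the tool from outside, world axes, zero at the start; "ft_torque": the same for the moment, N m; "gripper_width": finger opening in m.
Only numpy, scipy, OpenCV 4.12 (cv2) and the standard library are available. Lean on these libraries where they do the work, as an engineer would, in place of code of your own. Each camera call takes 0.05 s, during which the arm holds its last target.

TASK

Lay the turned brass blank in the vee of the bench micrometer and slide it gently in under the spindle until its end rests against the end stop. Then bring the spindle down on it by turning the ratchet knob on top clockwise until the ratchet has clicked three times (four at the most), and leave the blank gripped there by the spindle. Do not screw the spindle down by the thimble below the knob, and do not disturb the other things on the desk.

Things in the scene. Friction and masses are not known exactly. Their poses are not given: they have to be found in the camera images.
- blank_center (a point): centre of the turned brass blank, a loose round bar 10 mm in diameter and 100 mm long with bevelled ends, alike at both ends, 45 to 80 g; x axis along the bar; it lies on the card mat, whose top is 2 mm above the desk (so its centre starts 7 mm above the desk)
- micrometer: the bench micrometer, fixed on the desk; origin on the desk straight under the spindle axis, x axis level along the vee from its open front to the end stop (roughly away from the robot). Dark cast base 17 mm high, 92 mm wide, 56 mm towards -x and 62 mm towards +x; column at +44 mm; the arm carrying the spindle is 71 to 95 mm above the desk and reaches 15 mm towards -x from the axis
- stop_face (a point): point on the front face of the end stop where the blank's end comes to rest, on the line of the seated blank's axis, 46 mm above the desk, 14 mm behind the spindle axis; x axis along the vee into the stop, z up. Seated, the blank's centre is 50 mm towards -x from here. The stop plate ends 9 mm above this point
- vee_front (a point): open front end of the 90 degree vee, on the line of the seated blank's axis (46 mm above the desk), 60 mm towards -x from the stop face; axes as there. The vee is open above and in front, its upper edges about level with this point, its steel block 34 mm wide. A seated blank stands 40 mm out of it here
- spindle_tip (a point): centre of the flat lower face of the steel spindle (6.4 mm thick), which hangs straight above the vee, 14 mm in front of the stop face; a seated blank has its top 51 mm above the desk, 1.7 to 5 mm below this tip at the start. The spindle does not turn
- ratchet_grip (a point): centre of the ratchet knob at the very top of the micrometer, a dark knurled steel knob 16 mm in diameter, 26 mm high, on the vertical spindle axis; below it, its top 14.5 mm under this point, the wider bright thimble (23 mm in diameter, 22 mm high). Both stay at their height. The knob takes about 0.034 N m to turn; once the spindle is on the blank it slips and clicks at 0.03 to 0.05 N m
- thimble (a joint): angle of the thimble, grows as it turns clockwise seen from above, with the spindle going down 10 mm a turn (1.6 mm a radian); it turns along with the knob until the spindle meets the blank, then stops, and stays where it is left
- ratchet (a joint): angle by which the knob has slipped clockwise on the thimble, 0 at the start; the clutch clicks every 30 degrees of slip, at 0.26, 0.79, 1.31, 1.83, 2.36 rad and so on
- watch_movement: gilt pocket watch movement, 41 mm across, 9 mm high, lying on the mat; bystander
- loupe: black eye loupe, 36 mm across, 27 mm high; bystander
- tin: yellowed round tin with screw lid, 56 mm across, 28 mm high; bystander
- red_pliers: small pliers with red handles, 116 x 32 x 14 mm, lying flat; bystander
Mind the look-alikes: they are no part of the job. Of the things that look like the micrometer, the larger one is meant. What is shaped like the part that bears blank_center but blue is not meant.

How it is judged:
On the way, in this order (a step that is already met when the one before it is completed fails the run):
1. the blank lies in the vee with its end against the stop (x of blank_center in the frame of stop_face above -0.052 m and distance between blank_center and stop_face below 0.0525 m and angle between the x axis of blank_center and the x axis of stop_face, either way round below 0.04 rad and z of blank_center in the frame of stop_face below 0.0025 m), for 0.2 s.
2. the spindle presses on the blank (contact force between spindle and blank above 2 N), for 0.1 s.
At the end, for the whole second after the job is handed in: The blank lies at rest along the vee with its end within 2 mm of the stop face, the spindle presses on it with more than 2 N, and the ratchet has slipped through three clicks (1.25 rad or more, but never more than 2.5 rad) (all of step 1 and contact force between spindle and blank above 2 N and value of joint ratchet above 1.25 rad and linear speed of blank below 0.01 m/s); the robot touches nothing.
It fails at once if the ratchet is clicked more than four times (value of joint ratchet above 2.5 rad).
It fails at once if the spindle is forced down on the blank with more than 25 N (screwed by the thimble instead of the ratchet) (contact force between spindle and blank above 25 N).
It fails at once if the blank is rammed into the vee or the stop with more than 25 N (before the spindle holds it) (contact force between blank and micrometer above 25 N and not (contact force between spindle and blank above 0.5 N)).
It fails at once if a bystander is moved by more than 15 mm (distance of any of watch_movement, loupe, tin, red_pliers from where it was at the start of the episode above 0.015 m).
It also fails if it takes over 72 s, if anything falls off the work surface, if the arm or the gripper's body presses on something with over 40 N, if the wrist force passes 120 N, or if a joint passes its speed limit or range.

## Working session

There is one attempt and no reset: what is moved stays moved. The work goes in short steps, Python scripts to look and compute and a tool call to move; the robot and the scene stay as the last step left them, time stands still between calls to the robot, and variables do not carry over. Pictures are saved under pics/ and viewed, and the job is handed in when it is done.

Besides the shell and the picture viewer there is one more tool, called after "Request:" in YAML: its name, and indented under it one key for each argument. servo_tool: Moves the arm, as the interface text tells. Its arguments: {"type":"object","properties":{"commands":{"type":"array"}},"required":["commands"]}

```bash
mkdir -p pics; ls; python3 - <<'E'
from plant import status, imaging, manip
import cv2
print(status.get_obs()); print(manip.pinch_z)
for n in ["scene","top","wrist"]:
    im=imaging.read_camera(n); cv2.imwrite(f"pics/a_{n}.png",im)
    print(n,imaging.get_calibration(n))
E
```

```text
pics
{'clock': 0.0, 'q': array([ 1.50260442e+00,  3.85555320e-01,  6.61851181e-03, -4.72609766e-04,
       -1.19400721e+00, -2.58636137e-01]), 'qvel': array([ 7.10012056e-05, -1.03957104e-03, -1.13637180e-04,  9.59998551e-04,
        1.11113102e-03, -2.23623329e-04]), 'joint_torque': array([-3.37531546e-04, -3.90666711e+01,  1.87404460e+01,  4.22001511e+00,
        1.09996230e-02, -1.95015400e-04]), 'position': array([0.20041012, 0.59129749, 0.19546147]), 'tcp_rot': array([ 1.08986467e-03,  9.86662836e-01, -1.62773607e-01, -1.16540288e-04]), 'wrist_force': array([ 0.37738848, -0.73649512, -0.00941536]), 'ft_torque': array([ 0.01876841, -0.05447224, -0.03312253]), 'gripper_width': 0.08692561218864432}
0.0187
scene {'K': array([[481.08110797,   0.        , 320.58233303],
       [  0.        , 481.08110797, 231.43972224],
       [  0.        ,   0.        ,   1.        ]]), 'k1': -0.0636012249489373, 'T': array([[ 0.71108995, -0.43336691,  0.55366433,  0.07630523],
       [-0.70309962, -0.43670729,  0.56119307, -0.46919189],
       [-0.00141326, -0.78833994, -0.61523828,  0.63989924],
 
[... 355 characters left out ...]
 0.03785779, -0.00141944],
       [-0.03653554, -0.1275063 , -0.99116462,  1.00300008],
       [ 0.        ,  0.        ,  0.        ,  1.        ]])}
wrist {'K': array([[360.51670147,   0.        , 316.84930101],
       [  0.        , 360.51670147, 244.09916041],
       [  0.        ,   0.        ,   1.        ]]), 'k1': -0.0419471380838729, 'T_tool_cam': array([[-3.75738616e-04, -9.68589621e-01, -2.48664442e-01,
         6.80484833e-02],
       [ 9.99999917e-01, -3.24881801e-04, -2.45557604e-04,
        -1.72943115e-03],
       [ 1.57057995e-04, -2.48664514e-01,  9.68589663e-01,
        -1.88763740e-01],
       [ 0.00000000e+00,  0.00000000e+00,  0.00000000e+00,
         1.00000000e+00]])}
```

View pics/a_scene.png

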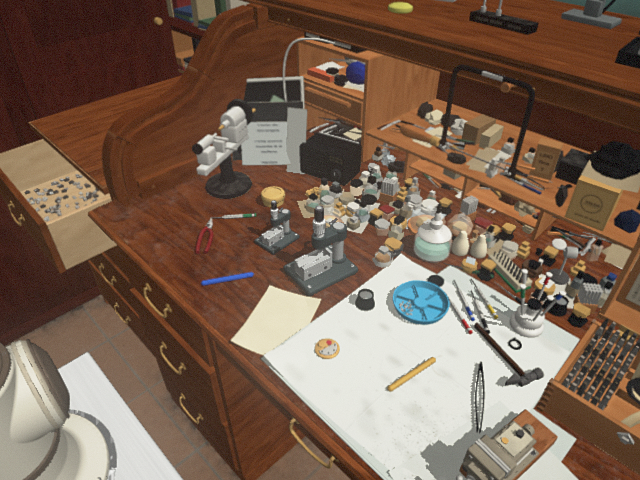

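View pics/a_top.png

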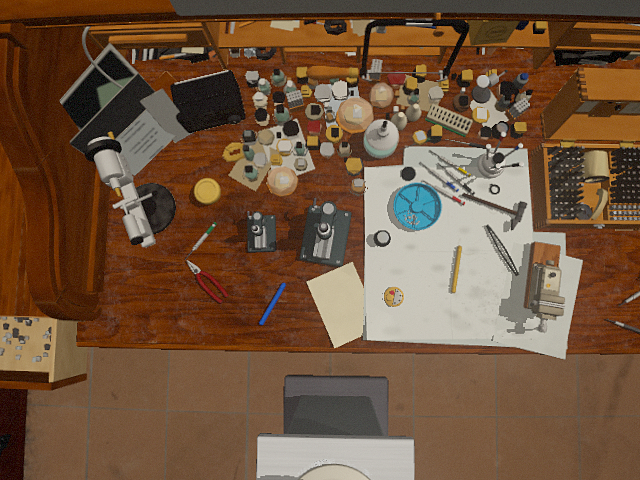

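View pics/a_wrist.png

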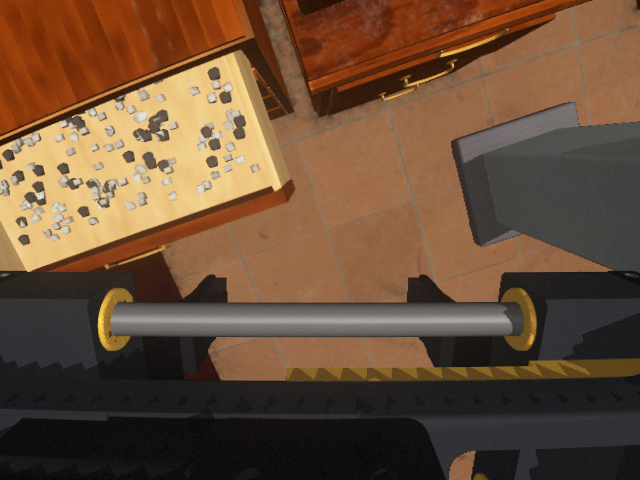

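```bash
cat > h.py <<'E'
import numpy as np, cv2
from scipy.spatial.transform import Rotation as R
from plant import status, imaging, manip
def Tt(o=None):
    o=o or status.get_obs(); w,x,y,z=o['tcp_rot']; T=np.eye(4); T[:3,:3]=R.from_quat([x,y,z,w]).as_matrix(); T[:3,3]=o['position']; return T
def cam(n,T=None):
    c=imaging.get_calibration(n)
    if n=='wrist': c['T']=(Tt() if T is None else T)@c['T_tool_cam']
    return c
def ray(c,uv):
    K=c['K']; d=np.array([(uv[0]-K[0,2])/K[0,0],(uv[1]-K[1,2])/K[1,1]]); s=d.copy()
    for _ in range(20): s=d/(1+c['k1']*(s@s))
    v=c['T'][:3,:3]@np.array([s[0],s[1],1.]); return c['T'][:3,3],v
def onz(c,uv,z):
    o,v=ray(c,uv); return o+v*(z-o[2])/v[2]
def proj(c,p):
    q=np.linalg.inv(c['T'])@np.append(p,1); s=q[:2]/q[2]; s=s*(1+c['k1']*(s@s)); return s*c['K'][0,0]+c['K'][:2,2]
def tri(rays):
    A=np.zeros((3,3));b=np.zeros(3)
    for o,v in rays:
        v=v/np.linalg.norm(v);P=np.eye(3)-np.outer(v,v);A+=P;b+=P@o
    return np.linalg.solve(A,b)
E
python3 - <<'E'
from h import *
for n,roi in (('top',(430,230,490,310)),('scene',(370,340,450,400))):
    im=cv2.imread(f'pics/a_{n}.png'); x0,y0,x1,y1=roi; c=cam(n)
    hsv=cv2.cvtColor(im[y0:y1,x0:x1],cv2.COLOR_BGR2HSV); m=cv2.inRange(hsv,(10,110,90),(35,255,255))
    k,l,st,ce=cv2.connectedComponentsWithStats(m); i=1+np.argmax(st[1:,4]); ys,xs=np.nonzero(l==i)
    r=cv2.minAreaRect(np.stack([xs+x0,ys+y0],1).astype(np.float32)); print(n,r,st[i])
    b=cv2.boxPoints(r); e=sorted([(np.linalg.norm(b[j]-b[(j+1)%4]),j) for j in range(4)]); 
    P=[onz(c,(b[j]+b[(j+1)%4])/2,0.007) for _,j in e[:2]]; print(P,(P[0]+P[1])/2,np.linalg.norm(P[0]-P[1]),onz(c,r[0],.007))
im=cv2.imread('pics/a_top.png'); cv2.imwrite('pics/b1.png',cv2.resize(im[180:320,230:480],None,fx=3.2,fy=3.2,interpolation=2))
im=cv2.imread('pics/a_scene.png'); cv2.imwrite('pics/b2.png',cv2.resize(im[190:330,240:440],None,fx=4,fy=4,interpolation=2))
E
```

```text
top ((456.219970703125, 268.9599609375), (3.8183767795562744, 46.527626037597656), 8.130102157592773) [ 22  16  10  47 179]
[array([ 0.44629587, -0.24108638,  0.007     ]), array([ 0.54181591, -0.25676225,  0.007     ])] [ 0.49405589 -0.24892431  0.007     ] 0.0967977879728991 [ 0.49379013 -0.24883408  0.007     ]
scene ((411.076904296875, 373.6153564453125), (5.547000885009766, 55.47001647949219), 56.3099365234375) [ 18  17  48  34 305]
[array([ 0.54252391, -0.25607327,  0.007     ]), array([ 0.44561833, -0.23964193,  0.007     ])] [ 0.49407112 -0.2478576   0.007     ] 0.09828875089416618 [ 0.4926532  -0.24755639  0.007     ]
```

View pics/b1.png

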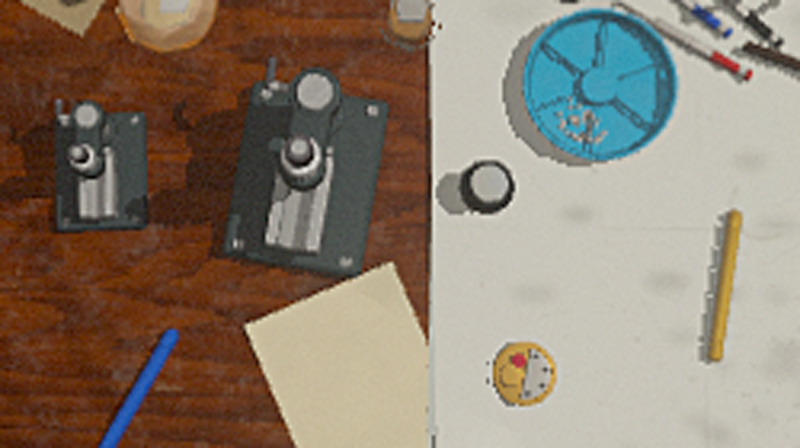

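View pics/b2.png

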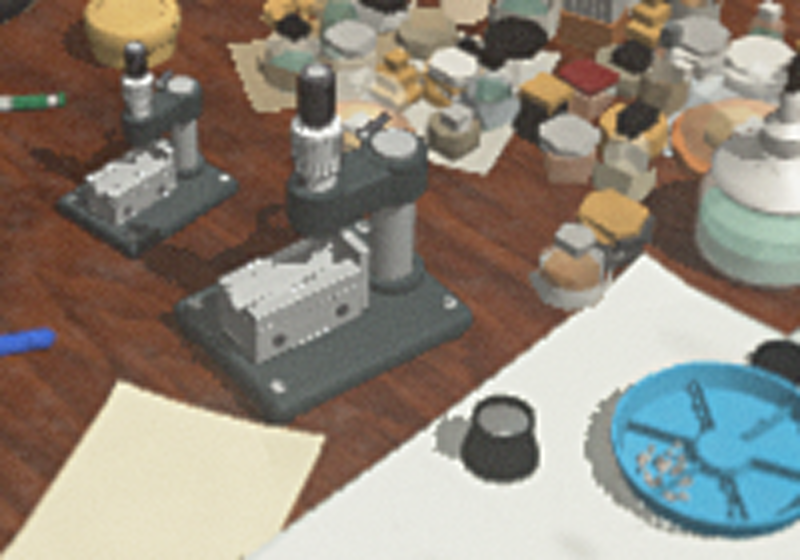

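```bash
python3 - <<'E'
from h import *
t,s=cam('top'),cam('scene')
T=lambda x,y:(230+x/3.2,180+y/3.2); S=lambda x,y:(240+x/4,190+y/4)
for nm,a,b in (('knobtop',T(300,146),S(317,72)),('columntop',T(315,87),S(397,143))):
    ra,rb=ray(t,a),ray(s,b); p=tri([ra,rb]); print(nm,p,proj(t,p)-a,proj(s,p)-b)
# base corners on z=.017
for nm,a in (('FL',T(224,253)),('FR',T(355,273)),('BR',T(388,98)),('BL',T(250,82)) ): print(nm,onz(t,a,.017))
for nm,b in (('FL',S(178,305)),('FR',S(280,408)),('BR',S(468,315))): print(nm,onz(s,b,.017))
for nm,a in (('watch',T(524,374)),('loupe',T(487,186)),('mat left edge',T(432,200))): print(nm,onz(t,a,.01))
E
```

```text
knobtop [0.55830005 0.02227631 0.15471539] [-0.07516029  0.08876168] [ 0.11791512 -0.01584847]
columntop [0.60392102 0.01540201 0.09496934] [-0.11530741  0.13207966] [ 0.17838589 -0.02641522]
FL [0.51058524 0.07424309 0.017     ]
FR [ 0.49847696 -0.01031727  0.017     ]
BR [ 0.61292183 -0.03103406  0.017     ]
BL [0.62305252 0.05918427 0.017     ]
FL [0.51081877 0.07042843 0.017     ]
FR [ 0.49769888 -0.01445596  0.017     ]
BR [ 0.60470862 -0.03273612  0.017     ]
watch [ 0.43517622 -0.11904981  0.01      ]
loupe [ 0.5565096  -0.09577644  0.01      ]
mat left edge [ 0.54704491 -0.06006732  0.01      ]
```

```bash
cat >> h.py <<'E'
def Rd(psi,):  # tool down, tool x at yaw psi
    return np.array([[np.cos(psi),np.sin(psi),0],[np.sin(psi),-np.cos(psi),0],[0,0,-1.]])
def plan(T0,pos,psi,n,grip,dec=2,Rt=None):
    """rows (rounded, error fed back) from pose T0 to pos, yaw psi tool-down"""
    T=T0.copy(); rows=[]; R0=R.from_matrix(T0[:3,:3]); Rf=R.from_matrix(Rd(psi) if Rt is None else Rt); rv=(R0.inv()*Rf).as_rotvec()
    for i in range(1,n+1):
        P=T0[:3,3]+(np.array(pos)-T0[:3,3])*i/n; Ri=R0*R.from_rotvec(rv*i/n)
        d=np.round(T[:3,:3].T@(P-T[:3,3])*100,dec); r=np.round((R.from_matrix(T[:3,:3]).inv()*Ri).as_rotvec(),3)
        rows.append([float(v)+0. for v in d]+[float(v)+0. for v in r]+[grip])
        T[:3,3]+=T[:3,:3]@d/100; T[:3,:3]=T[:3,:3]@R.from_rotvec(r).as_matrix()
    print('['+','.join('['+','.join('%g'%v for v in r)+']' for r in rows)+']'); return T
E
python3 - <<'E'
from h import *
T=plan(Tt(),[0.44,0.03,0.21],-0.16,14,8.7)
E
```

```text
[[2.91,3.25,-0.1,0,0,-0.012,8.7],[2.87,3.28,-0.09,0,0,-0.012,8.7],[2.83,3.32,-0.1,0,0,-0.012,8.7],[2.79,3.35,-0.09,0,0,-0.012,8.7],[2.74,3.38,-0.1,0.001,0,-0.012,8.7],[2.71,3.42,-0.1,0,0,-0.012,8.7],[2.67,3.45,-0.1,0,0,-0.011,8.7],[2.63,3.48,-0.1,0,0,-0.012,8.7],[2.59,3.51,-0.1,0,0,-0.012,8.7],[2.54,3.54,-0.1,0,0,-0.012,8.7],[2.5,3.57,-0.1,0,0,-0.012,8.7],[2.46,3.6,-0.1,0,0,-0.012,8.7],[2.42,3.63,-0.1,0.001,0,-0.012,8.7],[2.37,3.66,-0.1,0,0,-0.012,8.7]]
```

Request:
servo_tool:
  commands:
    - [2.9, 3.25, -0.1, 0, 0, -0.012, 8.7]
    - [2.9, 3.3, -0.1, 0, 0, -0.012, 8.7]
    - [2.8, 3.3, -0.1, 0, 0, -0.012, 8.7]
    - [2.8, 3.35, -0.1, 0, 0, -0.012, 8.7]
    - [2.75, 3.4, -0.1, 0, 0, -0.012, 8.7]
    - [2.7, 3.4, -0.1, 0, 0, -0.012, 8.7]
    - [2.65, 3.45, -0.1, 0, 0, -0.012, 8.7]
    - [2.65, 3.5, -0.1, 0, 0, -0.012, 8.7]
    - [2.6, 3.5, -0.1, 0, 0, -0.012, 8.7]
    - [2.55, 3.55, -0.1, 0, 0, -0.012, 8.7]
    - [2.5, 3.55, -0.1, 0, 0, -0.012, 8.7]
    - [2.45, 3.6, -0.1, 0, 0, -0.012, 8.7]

```text
clock: 1.35
position: [0.4064, 0.109, 0.2087]
tcp_rot: [-0.0, 0.996, -0.091, 0.0]
wrist_force: [0.2, 0.8, 0.1]
gripper_width: 0.0873
```

Request:
servo_tool:
  commands:
    - [2.4, 3.65, -0.1, 0, 0, -0.012, 8.7]
    - [2.4, 3.65, -0.1, 0, 0, -0.012, 8.7]
    - [0, 0, 0, 0, 0, 0, 8.7]
    - [0, 0, 0, 0, 0, 0, 8.7]

```text
clock: 1.75
position: [0.4405, 0.0294, 0.2102]
tcp_rot: [0.0, 0.997, -0.081, -0.0]
wrist_force: [0.1, 0.4, -0.9]
gripper_width: 0.0868
```

```bash
python3 - <<'E'
from h import *
T=Tt(); o=status.get_obs(); im=imaging.read_camera('wrist'); cv2.imwrite('pics/c1.png',im); np.save('c1T.npy',T); print(o['clock'],o['q'],T)
c=cam('wrist',T); print(proj(c,np.array([.558,.022,.155])))
E
```

```text
1.75 [ 4.36788961e-01  5.55699460e-02 -3.90417284e-01 -3.63181900e-04
 -1.12564207e+00  9.72331955e-01] [[ 9.86933377e-01 -1.61126384e-01 -8.93414693e-04  4.40524911e-01]
 [-1.61126497e-01 -9.86933761e-01 -5.53520936e-05  2.94280154e-02]
 [-8.72822440e-04  1.98581608e-04 -9.99999599e-01  2.10170882e-01]
 [ 0.00000000e+00  0.00000000e+00  0.00000000e+00  1.00000000e+00]]
[300.99207569  72.09719196]
```

View pics/c1.png

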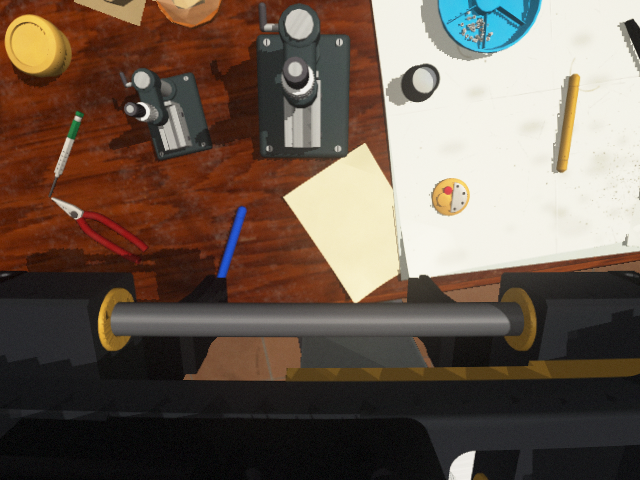

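```bash
python3 - <<'E'
from h import *
im=cv2.imread('pics/c1.png'); cv2.imwrite('pics/c2.png',cv2.resize(im[0:170,230:380],None,fx=3.5,fy=3.5,interpolation=cv2.INTER_CUBIC))
T=np.load('c1T.npy'); c=cam('wrist',T)
hsv=cv2.cvtColor(im[50:200,520:610],cv2.COLOR_BGR2HSV); m=cv2.inRange(hsv,(10,110,90),(35,255,255))
k,l,st,ce=cv2.connectedComponentsWithStats(m); i=1+np.argmax(st[1:,4]); ys,xs=np.nonzero(l==i)
r=cv2.minAreaRect(np.stack([xs+520,ys+50],1).astype(np.float32)); print(r)
b=cv2.boxPoints(r); e=sorted([(np.linalg.norm(b[j]-b[(j+1)%4]),j) for j in range(4)])
P=[onz(c,(b[j]+b[(j+1)%4])/2,0.007) for _,j in e[:2]]; print(P,(P[0]+P[1])/2,np.linalg.norm(P[0]-P[1]))
E
```

```text
((567.9999389648438, 122.5), (10.323759078979492, 98.57068634033203), 8.130102157592773)
[array([ 0.54480477, -0.25558868,  0.007     ]), array([ 0.44663979, -0.23947711,  0.007     ])] [ 0.49572228 -0.24753289  0.007     ] 0.09947837510460929
```

View pics/c2.png

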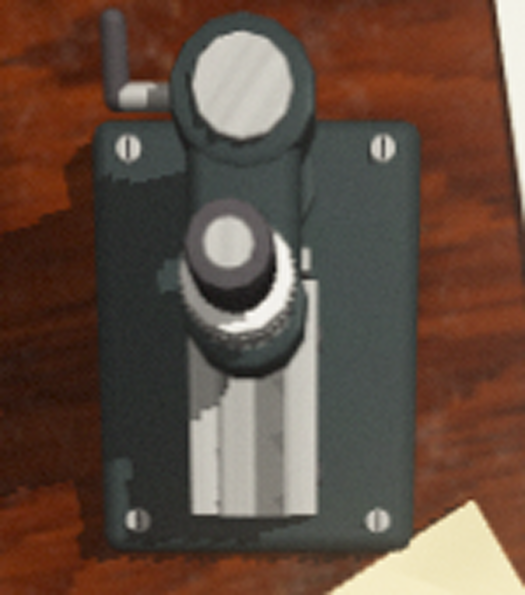

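```bash
python3 - <<'E'
from h import *
T=np.load('c1T.npy'); c=cam('wrist',T)
W=lambda x,y:(230+x/3.5-.35,y/3.5-.35)
def q(n,x,y,z):
    p=onz(c,W(x,y),z); print(n,p.round(4)); return p
bl=q('BL',128,148,.017);br=q('BR',383,148,.017);fl=q('FL',138,520,.017);fr=q('FR',378,520,.017)
a1=br-fr;a2=bl-fl;a3=fl-fr;a4=bl-br
for a in (a1,a2): print(np.arctan2(a[1],a[0]),np.linalg.norm(a))
for a in (a3,a4): print(np.arctan2(-a[0],a[1]),np.linalg.norm(a))
print('mid',(bl+br+fl+fr)/4)
q('col',243,85,.095);q('knob',229,242,.155)
a=q('vfl',190,515,.046);b=q('vfr',318,515,.046);print(np.linalg.norm(a-b),(a+b)/2,np.arctan2(-(a-b)[0],(a-b)[1]))
# vee groove edges: outer sides far
g=q('vr far',318,285,.046); print(np.arctan2(*(g-b)[1::-1]))
rt,rs=None,None
t,s=cam('top'),cam('scene')
rr=[ray(c,W(229,242)),ray(t,(230+300/3.2,180+146/3.2)),ray(s,(319.25,208))]; p=tri(rr); print(p,[proj(x,p) for x in (c,t,s)])
rr=[ray(c,W(243,85)),ray(t,(230+315/3.2,180+87/3.2)),ray(s,(240+397/4,190+143/4))]; p=tri(rr); print(p)
E
```

```text
BL [0.6186 0.0516 0.017 ]
BR [ 0.6071 -0.0179  0.017 ]
FL [0.5196 0.0679 0.017 ]
FR [ 0.5082 -0.0016  0.017 ]
-0.16367938255919512 0.10029762314291928
-0.16288648113664664 0.10036565159655315
-0.1630278008535592 0.07042931540450027
-0.1639929097768286 0.07050888397888569
mid [0.56338375 0.02501988 0.017     ]
col [0.6045 0.018  0.095 ]
knob [0.5605 0.0253 0.155 ]
vfl [0.5177 0.0501 0.046 ]
vfr [0.5121 0.0159 0.046 ]
0.03467152007546746 [0.51491585 0.0330172  0.046     ] -0.1631088143587796
vr far [0.5697 0.0066 0.046 ]
-0.15999298702164833
[0.55970341 0.02380351 0.15332218] [array([297.83075773,  70.3200201 ]), array([322.85249566, 225.05986164]), array([319.32937425, 207.95263255])]
[0.60465521 0.01660683 0.09382282]
```

```bash
python3 - <<'E'
from h import *
T=plan(Tt(),[0.4671,-0.2428,0.06],-0.163,8,5,1)
E
```

```text
[[0.9,3.3,1.9,0,0,0,5],[0.8,3.3,1.9,0,0,0.001,5],[0.9,3.3,1.8,0,0,0,5],[0.9,3.4,1.9,0,0,0.001,5],[0.9,3.3,1.9,0,0,0,5],[0.9,3.3,1.9,0,0,0,5],[0.8,3.3,1.8,0,0.001,0.001,5],[0.9,3.3,1.9,0,0,0,5]]
```

Request:
servo_tool:
  commands:
    - [0.9, 3.3, 1.9, 0, 0, 0, 5]
    - [0.8, 3.3, 1.9, 0, 0, 0.001, 5]
    - [0.9, 3.3, 1.8, 0, 0, 0, 5]
    - [0.9, 3.4, 1.9, 0, 0, 0.001, 5]
    - [0.9, 3.3, 1.9, 0, 0, 0, 5]
    - [0.9, 3.3, 1.9, 0, 0, 0, 5]
    - [0.8, 3.3, 1.8, 0, 0.001, 0, 5]
    - [0.9, 3.3, 1.9, 0, 0, 0, 5]
    - [0, 0, 0, 0, 0, 0, 5]
    - [0, 0, 0, 0, 0, 0, 5]

```text
clock: 2.8
position: [0.4676, -0.2415, 0.0599]
tcp_rot: [-0.0, 0.997, -0.08, -0.0]
wrist_force: [-0.3, -0.7, -0.2]
gripper_width: 0.0501
```

```bash
python3 - <<'E'
from h import *
T=Tt(); o=status.get_obs(); im=imaging.read_camera('wrist'); cv2.imwrite('pics/d1.png',im); print(o['clock'],o['q'],T[:3,3],o['wrist_force'])
c=cam('wrist',T)
hsv=cv2.cvtColor(im,cv2.COLOR_BGR2HSV); m=cv2.inRange(hsv,(15,110,90),(35,255,255)); m[:, :240]=0; m[:,400:]=0;m[285:]=0
k,l,st,ce=cv2.connectedComponentsWithStats(m); i=1+np.argmax(st[1:,4]); ys,xs=np.nonzero(l==i); print(st[i])
r=cv2.minAreaRect(np.stack([xs,ys],1).astype(np.float32)); print(r)
b=cv2.boxPoints(r); e=sorted([(np.linalg.norm(b[j]-b[(j+1)%4]),j) for j in range(4)])
P=[onz(c,(b[j]+b[(j+1)%4])/2,0.007) for _,j in e[:2]]; print(P)
E
```

```text
2.8 [-1.68268689e-01  3.64116695e-01 -4.13913706e-01 -8.71282786e-05
 -7.93320159e-01  1.57920037e+00] [ 0.46758622 -0.2414996   0.05994048] [-0.32596186 -0.68612733 -0.17726162]
[ 314  136   15  147 1957]
((321.0, 209.0), (146.0, 14.0), 90.0)
[array([ 0.54466578, -0.25494841,  0.007     ]), array([ 0.44606838, -0.23928747,  0.007     ])]
```

View pics/d1.png

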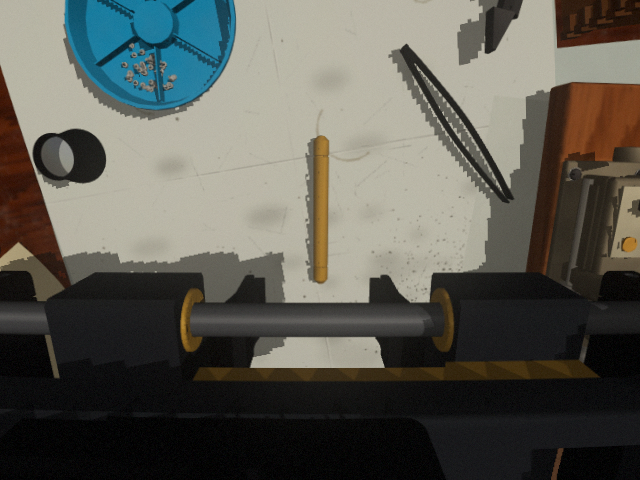

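Request:
servo_tool:
  commands:
    - [-0.06, 0.1, 1.5, 0, 0, 0, 4]
    - [0, 0, 1.5, 0, 0, 0, 3.5]
    - [0, 0, 1.2, 0, 0, 0, 3]
    - [0, 0, 0.8, 0, 0, 0, 3]
    - [0, 0, 0.4, 0, 0, 0, 3]
    - [0, 0, 0, 0, 0, 0, 3]
    - [0, 0, 0, 0, 0, 0, 3]

```text
clock: 3.55
position: [0.4673, -0.2432, 0.007]
tcp_rot: [0.0, 0.997, -0.08, 0.001]
wrist_force: [-0.4, -0.3, -0.4]
gripper_width: 0.0302
```

Request:
servo_tool:
  commands:
    - [0, -0.05, 0.3, 0, 0, 0, 3]
    - [0, 0, 0, 0, 0, 0, 3]
    - [0, 0, 0, 0, 0, 0, 1.5]
    - [0, 0, 0, 0, 0, 0, 1.2]
    - [0, 0, 0, 0, 0, 0, 0.5]
    - [0, 0, 0, 0, 0, 0, 0.5]
    - [0, 0, 0, 0, 0, 0, 0.5]
    - [0, 0, 0, 0, 0, 0, 0.5]

```text
clock: 4.35
position: [0.467, -0.2427, 0.0036]
tcp_rot: [0.0, 0.997, -0.08, 0.001]
wrist_force: [0.4, -0.2, -0.6]
gripper_width: 0.0056
```

```bash
python3 - <<'E'
from h import *
o=status.get_obs(); im=imaging.read_camera('wrist'); cv2.imwrite('pics/e1.png',im[100:400,150:500]); print(o['clock'],o['gripper_width'],status.get_obs()['gripper_width'])
E
```

```text
4.35 0.005636476954596898 0.005253189205887572
```

View pics/e1.png

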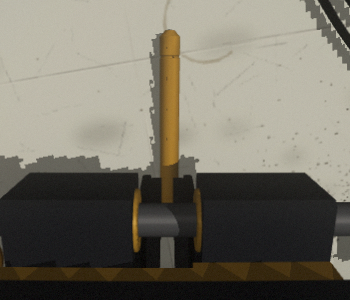

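Request:
servo_tool:
  commands:
    - [0, 0, 0, 0, 0, 0, 0]
    - [0, 0, 0, 0, 0, 0, 0]
    - [0, 0, 0, 0, 0, 0, 0]

```text
clock: 4.7
position: [0.4669, -0.2427, 0.0036]
tcp_rot: [0.0, 0.997, -0.08, 0.0]
wrist_force: [0.2, 0.1, -0.6]
gripper_width: 0.0005
```

```bash
python3 - <<'E'
from h import *
o=status.get_obs(); im=imaging.read_camera('wrist'); cv2.imwrite('pics/e2.png',im[100:400,150:500]); print(o['clock'],o['gripper_width'],o['wrist_force'],o['position'])
E
```

```text
4.7 0.0005089973933720985 [ 0.21271625  0.07016366 -0.57063484] [ 0.46691282 -0.24269497  0.00355119]
```

View pics/e2.png

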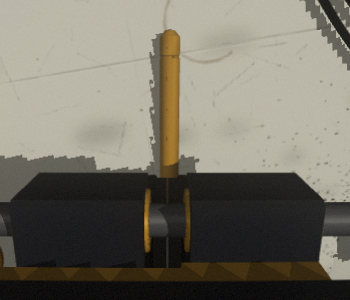

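```bash
python3 - <<'E'
from h import *
c=cam('wrist'); T=Tt()
print(proj(c,T[:3,3]), onz(c,(320,130),.007), onz(c,(320,277),.007), onz(c,(320,277),.012),proj(c,np.array([.446,-.239,.007])),proj(c,np.array([.5447,-.2549,.007])))
im=imaging.read_camera('top'); cv2.imwrite('pics/e3.png',cv2.resize(im[210:330,380:540],None,fx=4,fy=4,interpolation=2))
im=imaging.read_camera('scene'); cv2.imwrite('pics/e4.png',cv2.resize(im[300:440,340:500],None,fx=4,fy=4,interpolation=2))
E
```

```text
[319.90085616 278.81628045] [ 0.54474226 -0.25521044  0.007     ] [ 0.46918989 -0.24309225  0.007     ] [ 0.47095031 -0.2433324   0.012     ] [319.33591897 316.69959167] [319.39188895 130.19266532]
```

View pics/e4.png

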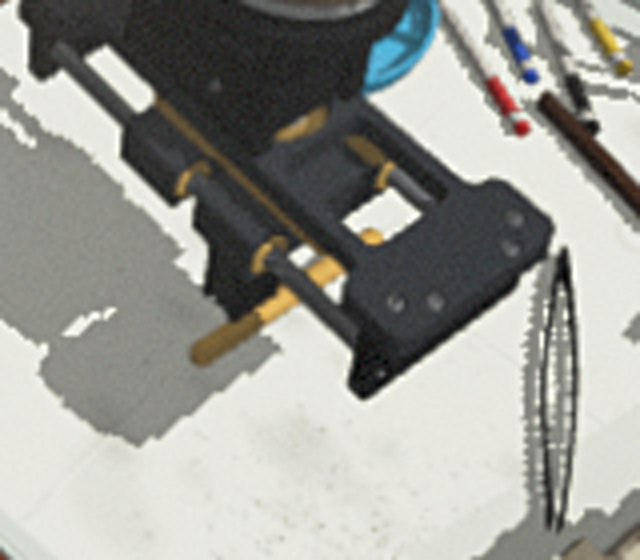

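View pics/e3.png

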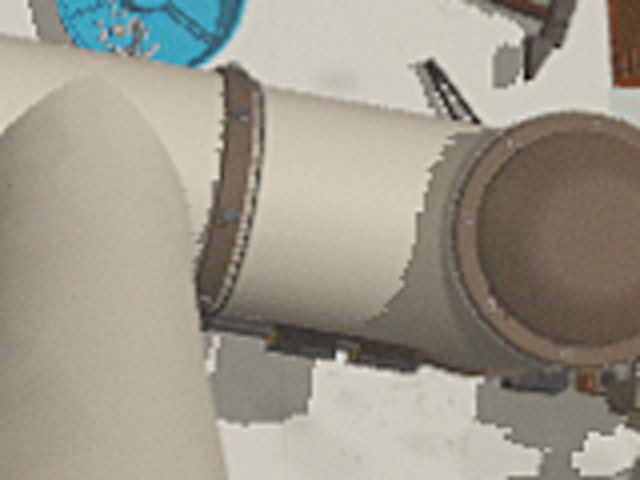

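```bash
python3 - <<'E'
from h import *
s=cam('scene'); T=Tt()
for d in (0,.01,.0187,.03): print(d,proj(s,T[:3,3]+[0,0,d]))
im=imaging.read_camera('scene')
def br(x): return np.clip((x/255.)**.5*255,0,255).astype(np.uint8)
cv2.imwrite('pics/f1.png',br(cv2.resize(im[340:410,370:450],None,fx=8,fy=8,interpolation=2)))
im=cv2.imread('pics/d1.png'); cv2.imwrite('pics/f2.png',br(cv2.resize(im[240:400,190:450],None,fx=3,fy=3,interpolation=2)))
E
```

```text
0 [398.13440803 383.04708901]
0.01 [398.80328494 379.20894845]
0.0187 [399.39421249 375.81367682]
0.03 [400.17454048 371.32381882]
```

View pics/f1.png

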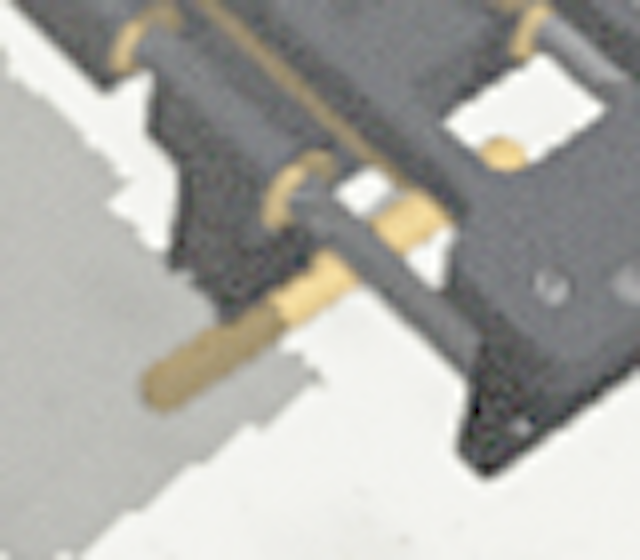

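View pics/f2.png

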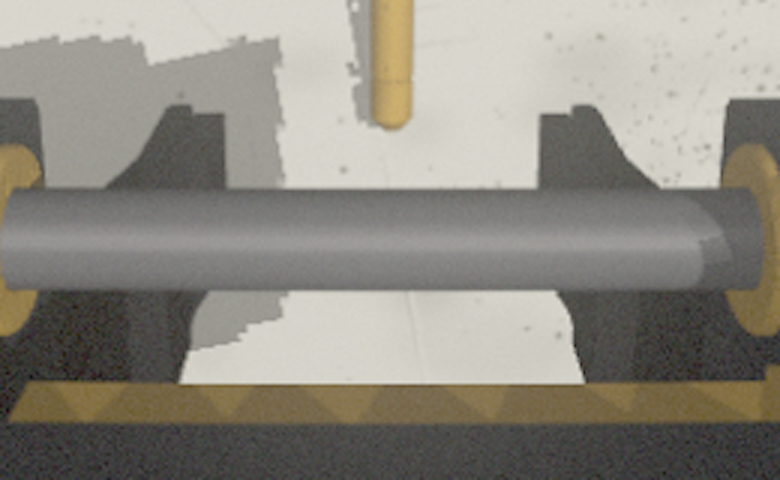

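Request:
servo_tool:
  commands:
    - [0, 0, 0, 0, 0, 0, 3]
    - [0, 0, 0, 0, 0, 0, 3]
    - [0, 0, 0, 0, 0, 0, 3]
    - [0, 0, 0, 0, 0, 0, 3]

```text
clock: 5.3
position: [0.4669, -0.2427, 0.0036]
tcp_rot: [0.0, 0.997, -0.08, 0.001]
wrist_force: [0.5, 0.5, 0.2]
gripper_width: 0.024
```

```bash
python3 - <<'E'
from h import *
o=status.get_obs();print(o['clock'],o['gripper_width'])
im=imaging.read_camera('scene')
def br(x): return np.clip((x/255.)**.5*255,0,255).astype(np.uint8)
cv2.imwrite('pics/g1.png',br(cv2.resize(im[340:410,370:450],None,fx=8,fy=8,interpolation=2)))
im=imaging.read_camera('wrist'); cv2.imwrite('pics/g2.png',br(cv2.resize(im[200:400,190:450],None,fx=3,fy=3,interpolation=2)))
E
```

```text
5.3 0.024036573913661683
```

View pics/g1.png

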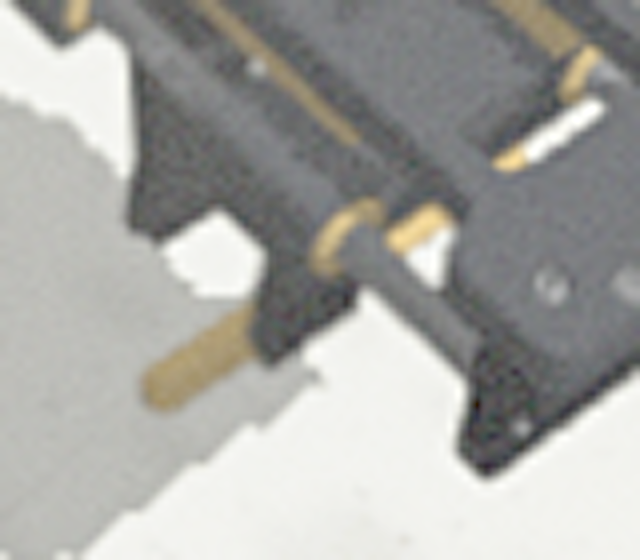

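View pics/g2.png

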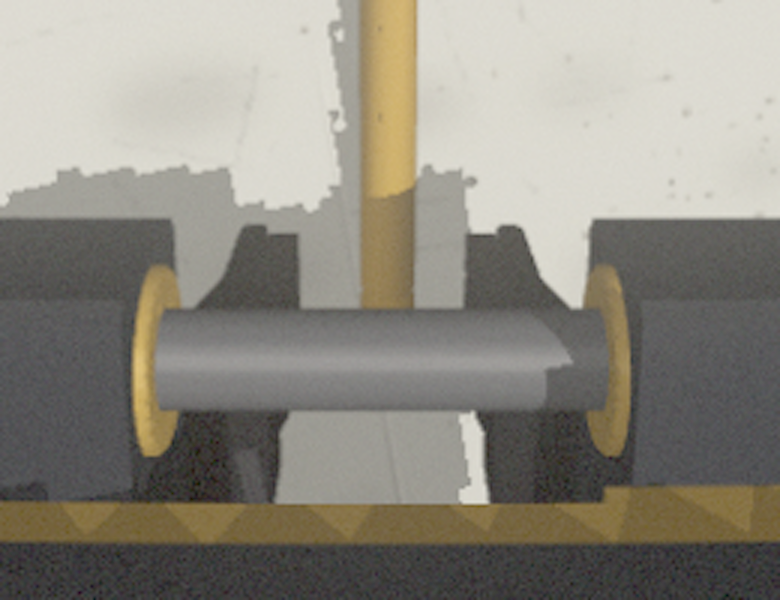

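Request:
servo_tool:
  commands:
    - [0, 0, 0.1, 0, 0, 0, 3]
    - [0, 0, 0.1, 0, 0, 0, 3]
    - [0, 0, 0, 0, 0, 0, 3]

```text
clock: 5.7
position: [0.4668, -0.2427, 0.0014]
tcp_rot: [0.0, 0.997, -0.08, 0.0]
wrist_force: [-0.0, 0.4, -0.2]
gripper_width: 0.0298
```

Request:
servo_tool:
  commands:
    - [0, 0, 0.1, 0, 0, 0, 3]
    - [0, 0, 0.1, 0, 0, 0, 3]
    - [0, 0, 0, 0, 0, 0, 3]

```text
clock: 6.0
position: [0.4668, -0.2427, -0.0006]
tcp_rot: [0.0, 0.997, -0.08, 0.0]
wrist_force: [-0.0, 0.4, 0.4]
gripper_width: 0.0299
```

```bash
python3 - <<'E'
from h import *
o=status.get_obs();print(o['clock'],o['position'],o['wrist_force'])
im=imaging.read_camera('scene')
def br(x): return np.clip((x/255.)**.5*255,0,255).astype(np.uint8)
cv2.imwrite('pics/g3.png',br(cv2.resize(im[340:410,370:450],None,fx=8,fy=8,interpolation=2)))
E
```

```text
6.0 [ 0.46680017 -0.24267874 -0.00062609] [-0.01989774  0.42944291  0.38676236]
```

View pics/g3.png

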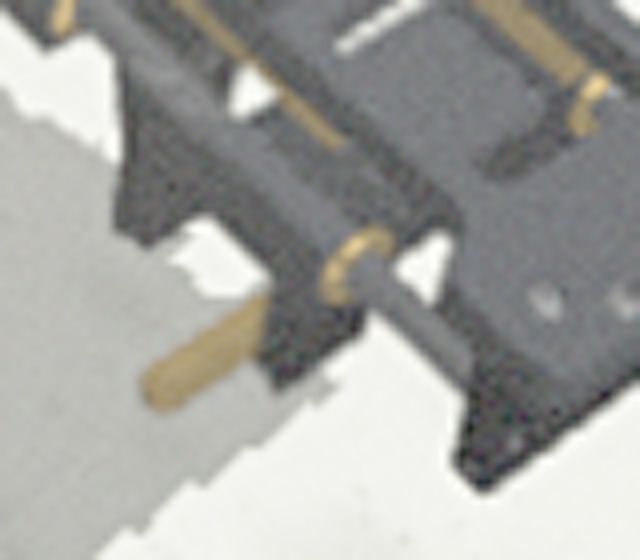

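Request:
servo_tool:
  commands:
    - [0, 0, 0.1, 0, 0, 0, 3]
    - [0, 0, 0.1, 0, 0, 0, 3]
    - [0, 0, 0.1, 0, 0, 0, 3]
    - [0, 0, 0, 0, 0, 0, 3]

```text
clock: 6.45
position: [0.4668, -0.2427, -0.0036]
tcp_rot: [0.0, 0.997, -0.08, 0.0]
wrist_force: [-0.1, 0.3, -0.4]
gripper_width: 0.0297
```

Request:
servo_tool:
  commands:
    - [0, 0, 0.1, 0, 0, 0, 3]
    - [0, 0, 0.1, 0, 0, 0, 3]
    - [0, 0, 0, 0, 0, 0, 3]

```text
clock: 6.75
position: [0.4668, -0.2427, -0.0056]
tcp_rot: [0.0, 0.997, -0.08, 0.0]
wrist_force: [-0.3, 0.0, 0.2]
gripper_width: 0.03
```

```bash
python3 - <<'E'
from h import *
o=status.get_obs();print(o['clock'],o['position'],o['wrist_force'])
s=cam('scene');T=Tt()
im=imaging.read_camera('scene')
def br(x): return np.clip((x/255.)**.5*255,0,255).astype(np.uint8)
v=br(cv2.resize(im[340:410,370:450],None,fx=8,fy=8,interpolation=2))
# candidate tip inner/outer corners at -x side for various heights
for h,col in ((0,(0,0,255)),(.005,(0,255,0)),(.01,(255,0,0))):
  for y in (-.03,-.015,.015,.03):
    p=T[:3,3]+T[:3,:3]@np.array([-.0095,y,-h]); u=(proj(s,p)-[370,340])*8+4; cv2.circle(v,tuple(int(a) for a in u),3,col,-1)
cv2.imwrite('pics/g4.png',v)
E
```

```text
6.75 [ 0.46683188 -0.2426858  -0.00562341] [-0.26373301  0.04617142  0.19486756]
```

View pics/g4.png

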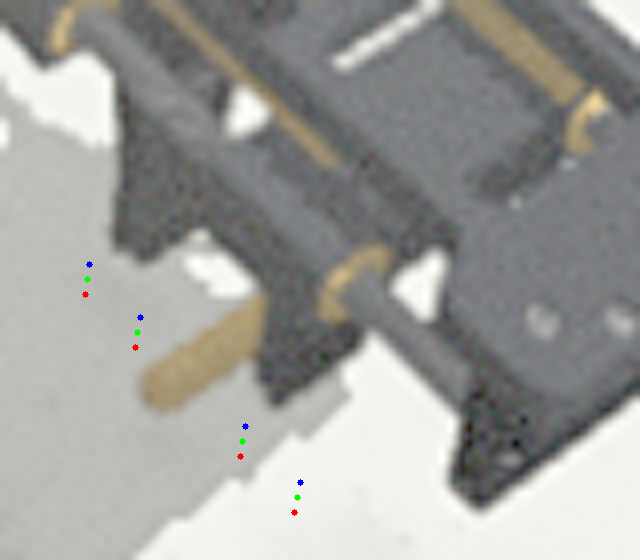

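Request:
servo_tool:
  commands:
    - [0, 0, 0.1, 0, 0, 0, 3]
    - [0, 0, 0.1, 0, 0, 0, 3]
    - [0, 0, 0, 0, 0, 0, 3]

```text
clock: 7.1
position: [0.4668, -0.2427, -0.0076]
tcp_rot: [0.0, 0.997, -0.08, 0.0]
wrist_force: [-0.0, -0.9, 0.5]
gripper_width: 0.03
```

Request:
servo_tool:
  commands:
    - [0, 0, 0.1, 0, 0, 0, 3]
    - [0, 0, 0.1, 0, 0, 0, 3]
    - [0, 0, 0, 0, 0, 0, 3]

```text
clock: 7.4
position: [0.4668, -0.2427, -0.0096]
tcp_rot: [0.0, 0.997, -0.08, 0.0]
wrist_force: [1.0, -0.3, 0.0]
gripper_width: 0.0302
```

Request:
servo_tool:
  commands:
    - [0, 0, 0, 0, 0, 0, 1.6]
    - [0, 0, 0, 0, 0, 0, 1.2]
    - [0, 0, 0, 0, 0, 0, 0.6]
    - [0, 0, 0, 0, 0, 0, 0.6]
    - [0, 0, 0, 0, 0, 0, 0.6]

```text
clock: 7.9
position: [0.467, -0.2427, -0.0094]
tcp_rot: [0.0, 0.997, -0.08, 0.001]
wrist_force: [1.0, -0.0, 0.1]
gripper_width: 0.0071
```

```bash
python3 - <<'E'
from h import *
o=status.get_obs();print(o['clock'],o['position'],o['wrist_force'],o['gripper_width'])
def br(x): return np.clip((x/255.)**.5*255,0,255).astype(np.uint8)
im=imaging.read_camera('scene')
v=br(cv2.resize(im[340:410,370:450],None,fx=8,fy=8,interpolation=2)); cv2.imwrite('pics/g5.png',v)
E
```

```text
7.9 [ 0.46697998 -0.24272135 -0.00941974] [ 1.04177235 -0.02910488  0.12130566] 0.007062396563540117
```

View pics/g5.png

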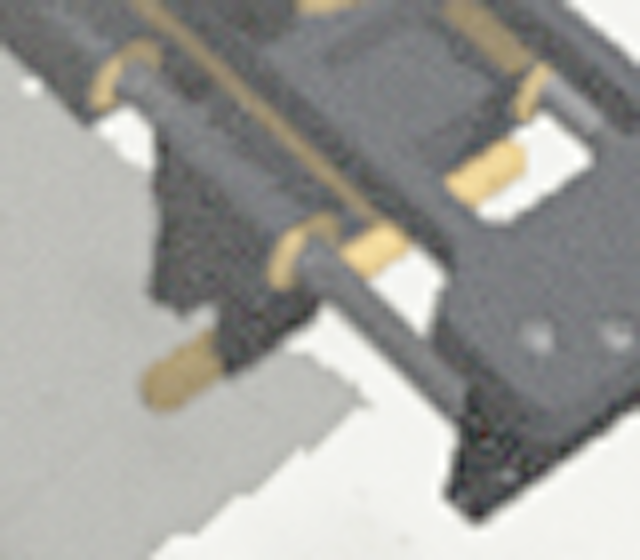

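Request:
servo_tool:
  commands:
    - [0, 0, 0, 0, 0, 0, 0.4]
    - [0, 0, 0, 0, 0, 0, 0.4]
    - [0, 0, 0, 0, 0, 0, 0.4]

```text
clock: 8.25
position: [0.467, -0.2427, -0.0094]
tcp_rot: [0.0, 0.997, -0.08, 0.001]
wrist_force: [0.7, 0.2, 0.4]
gripper_width: 0.0042
```

Request:
servo_tool:
  commands:
    - [0, 0, 0, 0, 0, 0, 2.6]
    - [0, 0, 0, 0, 0, 0, 2.6]
    - [0, 0, 0, 0, 0, 0, 2.6]
    - [0, 0, 0.1, 0, 0, 0, 2.6]
    - [0, 0, 0.2, 0, 0, 0, 2.6]
    - [0, 0, 0.2, 0, 0, 0, 2.6]
    - [0, 0, 0, 0, 0, 0, 2.6]

```text
clock: 8.95
position: [0.4666, -0.2426, -0.0148]
tcp_rot: [-0.0, 0.997, -0.08, 0.0]
wrist_force: [-0.6, 1.5, 0.1]
gripper_width: 0.0256
```

```bash
python3 - <<'E'
from h import *
o=status.get_obs();print(o['clock'],o['position'],o['wrist_force'],o['gripper_width'])
def br(x): return np.clip((x/255.)**.5*255,0,255).astype(np.uint8)
im=imaging.read_camera('scene')
v=br(cv2.resize(im[340:410,370:450],None,fx=8,fy=8,interpolation=2)); cv2.imwrite('pics/g6.png',v)
im=imaging.read_camera('wrist'); cv2.imwrite('pics/g7.png',br(cv2.resize(im[200:400,190:450],None,fx=3,fy=3,interpolation=2)))
E
```

```text
8.95 [ 0.46663501 -0.24263872 -0.01483224] [-0.57223522  1.53418329  0.09175075] 0.025647296518125744
```

View pics/g6.png

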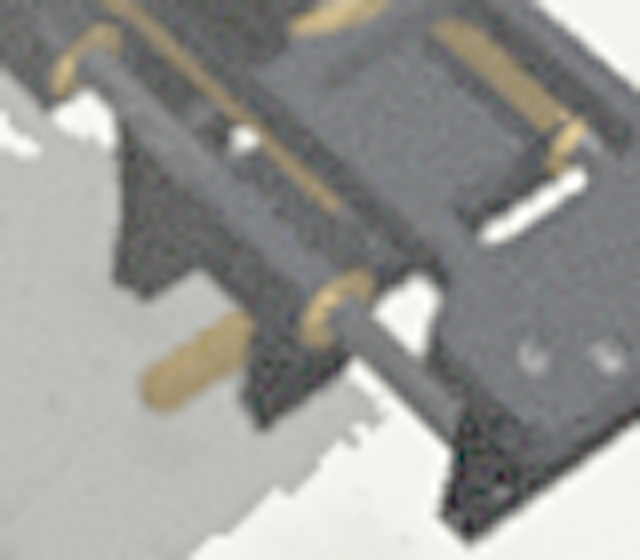

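View pics/g7.png

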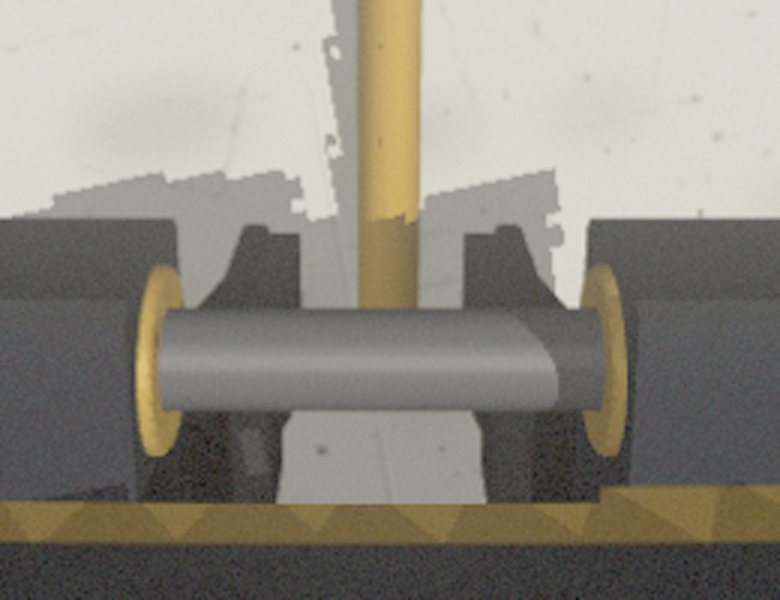

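Request:
servo_tool:
  commands:
    - [0, 0, 0.2, 0, 0, 0, 2.6]
    - [0, 0, 0.2, 0, 0, 0, 2.6]
    - [0, 0, 0, 0, 0, 0, 2.6]

```text
clock: 9.35
position: [0.4667, -0.2427, -0.0188]
tcp_rot: [-0.0, 0.997, -0.08, 0.0]
wrist_force: [-0.6, 0.0, 0.2]
gripper_width: 0.0262
```

Request:
servo_tool:
  commands:
    - [0, 0, 0.2, 0, 0, 0, 2.6]
    - [0, 0, 0.1, 0, 0, 0, 2.6]
    - [0, 0, 0, 0, 0, 0, 2.6]

```text
clock: 9.65
position: [0.4668, -0.2427, -0.0216]
tcp_rot: [0.0, 0.997, -0.08, 0.0]
wrist_force: [0.7, -0.2, -0.7]
gripper_width: 0.026
```

Try closing here (tip estimated about 5 mm above the desk).

Request:
servo_tool:
  commands:
    - [0, 0, 0, 0, 0, 0, 1.4]
    - [0, 0, 0, 0, 0, 0, 0.8]
    - [0, 0, 0, 0, 0, 0, 0.6]
    - [0, 0, 0, 0, 0, 0, 0.6]
    - [0, 0, 0, 0, 0, 0, 0.6]
    - [0, 0, 0, 0, 0, 0, 0.6]
    - [0, 0, 0, 0, 0, 0, 0.6]

```text
clock: 10.35
position: [0.467, -0.2428, -0.0214]
tcp_rot: [0.0, 0.997, -0.08, 0.001]
wrist_force: [1.1, -0.8, 0.3]
gripper_width: 0.009
```

Request:
servo_tool:
  commands:
    - [0, 0, 0, 0, 0, 0, 2.2]
    - [0, 0, 0, 0, 0, 0, 2.2]
    - [0, 0, 0.1, 0, 0, 0, 2.2]
    - [0, 0, 0.1, 0, 0, 0, 2.2]
    - [0, 0, 0.1, 0, 0, 0, 2.2]
    - [0, 0, 0, 0, 0, 0, 2.2]

```text
clock: 10.95
position: [0.467, -0.243, -0.0233]
tcp_rot: [0.0, 0.997, -0.08, 0.0]
wrist_force: [-2.6, 1.1, 8.7]
gripper_width: 0.0218
```

Request:
servo_tool:
  commands:
    - [0, 0, 0.1, 0, 0, 0, 2.2]
    - [0, 0, 0.1, 0, 0, 0, 2.2]
    - [0, 0, 0, 0, 0, 0, 2.2]

```text
clock: 11.25
position: [0.4671, -0.243, -0.0234]
tcp_rot: [0.001, 0.997, -0.08, 0.001]
wrist_force: [-6.0, 4.2, 23.3]
gripper_width: 0.0219
```

Request:
servo_tool:
  commands:
    - [0, 0, -0.25, 0, 0, 0, 2.2]
    - [0, 0, -0.2, 0, 0, 0, 2.2]
    - [0, 0, 0, 0, 0, 0, 1.2]
    - [0, 0, 0, 0, 0, 0, 0.6]
    - [0, 0, 0, 0, 0, 0, 0.6]
    - [0, 0, 0, 0, 0, 0, 0.6]
    - [0, 0, 0, 0, 0, 0, 0.6]
    - [0, 0, 0, 0, 0, 0, 0.6]

```text
clock: 12.05
position: [0.4668, -0.2427, -0.0222]
tcp_rot: [0.0, 0.997, -0.08, 0.0]
wrist_force: [0.2, -0.7, -1.0]
gripper_width: 0.0089
```

Stalls at 8.9 mm, so the bar is held. Lift slightly and look.

Request:
servo_tool:
  commands:
    - [0, 0, 0, 0, 0, 0, 0]
    - [0, 0, -0.5, 0, 0, 0, 0]
    - [0, 0, -1.5, 0, 0, 0, 0]
    - [0, 0, -2, 0, 0, 0, 0]
    - [0, 0, -2, 0, 0, 0, 0]
    - [0, 0, 0, 0, 0, 0, 0]

```text
clock: 12.65
position: [0.4692, -0.2433, 0.041]
tcp_rot: [0.001, 0.997, -0.08, 0.004]
wrist_force: [0.5, 0.1, 0.3]
gripper_width: 0.0088
```

```bash
python3 - <<'E'
from h import *
o=status.get_obs();print(o['clock'],o['position'],o['wrist_force'],o['gripper_width'])
np.save('hT.npy',Tt())
def br(x): return np.clip((x/255.)**.5*255,0,255).astype(np.uint8)
im=imaging.read_camera('wrist'); cv2.imwrite('pics/h1w.png',im); cv2.imwrite('pics/h1.png',br(im))
im=imaging.read_camera('scene');cv2.imwrite('pics/h2w.png',im); cv2.imwrite('pics/h2.png',br(cv2.resize(im[290:430,340:480],None,fx=4,fy=4,interpolation=2)))
E
```

```text
12.65 [ 0.46924357 -0.24328654  0.04104931] [0.4971152  0.06760187 0.27661912] 0.00884682675837654
```

View pics/h1.png

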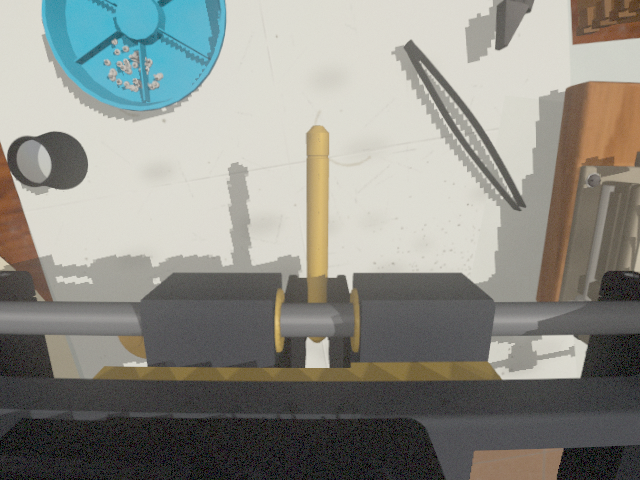

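View pics/h2.png

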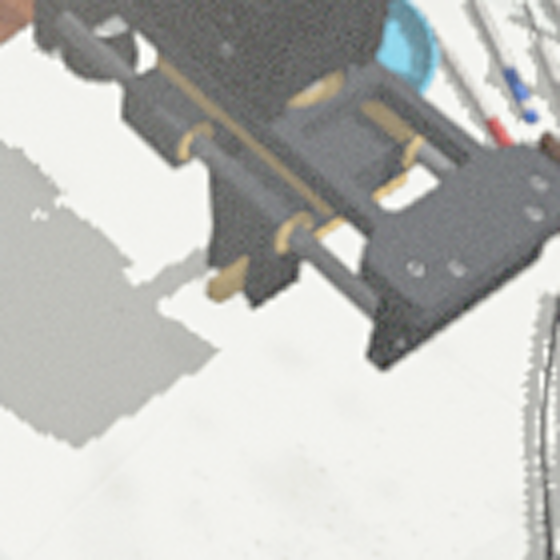

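```bash
python3 - <<'E'
from h import *
im=cv2.imread('pics/h1w.png').astype(int); T=np.load('hT.npy'); c=cam('wrist',T); s=cam('scene')
hsv=cv2.cvtColor(im.astype(np.uint8),cv2.COLOR_BGR2HSV)
for r in range(135,275,15):
    row=hsv[r,280:350]; m=(row[:,1]>110)&(row[:,0]>10)&(row[:,0]<35); x=np.nonzero(m)[0]+280; print(r,x.min(),x.max(),len(x))
ys,xs=np.nonzero(cv2.inRange(hsv[100:270,290:345],(10,110,60),(35,255,255))); print('far row',ys.min()+100)
p=tri([ray(c,(317,342)),ray(s,(395.2,362.5))]); print(p,proj(c,p),proj(s,p),np.linalg.inv(T)@np.append(p,1))
E
```

```text
135 307 328 22
150 307 328 22
165 307 328 22
180 307 327 21
195 307 327 21
210 307 327 21
225 307 327 21
240 307 327 21
255 307 327 21
270 307 327 21
far row 126
[ 0.44892558 -0.24033866  0.07187793] [321.05108946 339.91072283] [393.85567356 361.66714031] [-2.02918525e-02  3.49316007e-04 -3.09844015e-02  1.00000000e+00]
```

```bash
python3 - <<'E'
from h import *
T=Tt(); T[:3,:3]=Rd(-.163)
T=plan(T,[0.455,-0.235,0.085],-0.1634,3,0,1)
T=plan(T,[0.4223,0.0483,0.075],-0.1634,12,0,1)
E
```

```text
[[-0.4,-0.2,-1.6,0,0,0,0],[-0.5,-0.2,-1.5,0,0,0,0],[-0.4,-0.2,-1.6,0,0,0,0]]
[[-0.7,-2.3,0.1,0,0,0,0],[-0.6,-2.3,0.1,0,0,0,0],[-0.7,-2.2,0.1,0,0,0,0],[-0.6,-2.3,0,0,0,0,0],[-0.7,-2.3,0.1,0,0,0,0],[-0.6,-2.3,0.1,0,0,0,0],[-0.7,-2.3,0.1,0,0,0,0],[-0.6,-2.3,0.1,0,0,0,0],[-0.7,-2.2,0.1,0,0,0,0],[-0.6,-2.3,0.1,0,0,0,0],[-0.7,-2.3,0,0,0,0,0],[-0.6,-2.3,0.1,0,0,0,0]]
```

Request:
servo_tool:
  commands:
    - [-0.4, -0.2, -1.2, 0, 0, 0, 0]
    - [-0.5, -0.2, -1.5, 0, 0, 0, 0]
    - [-0.4, -0.8, -1.2, 0, 0, 0, 0]
    - [-0.7, -1.7, 0, 0, 0, 0, 0]
    - [-0.6, -2.3, 0.1, 0, 0, 0, 0]
    - [-0.7, -2.2, 0.1, 0, 0, 0, 0]
    - [-0.6, -2.3, 0, 0, 0, 0, 0]
    - [-0.7, -2.3, 0.1, 0, 0, 0, 0]
    - [-0.6, -2.3, 0.1, 0, 0, 0, 0]
    - [-0.7, -2.3, 0, 0, 0, 0, 0]
    - [-0.6, -2.3, 0, 0, 0, 0, 0]
    - [-0.7, -2.2, 0, 0, 0, 0, 0]

```text
clock: 13.95
position: [0.429, -0.0216, 0.0732]
tcp_rot: [0.0, 0.997, -0.08, 0.0]
wrist_force: [0.6, 0.3, 0.0]
gripper_width: 0.009
```

Request:
servo_tool:
  commands:
    - [-0.6, -2.3, 0, 0, 0, 0, 0]
    - [-0.7, -2.3, 0, 0, 0, 0, 0]
    - [-0.6, -1.9, 0, 0, 0.03, 0, 0]
    - [0, -0.4, 0, 0, 0.05, 0, 0]
    - [0, 0, 0, 0, 0.04, 0, 0]
    - [0, 0, 0, 0, 0.02, 0, 0]
    - [0, 0, 0, 0, 0, 0, 0]
    - [0, 0, 0, 0, 0, 0, 0]

```text
clock: 14.75
position: [0.4218, 0.0485, 0.0732]
tcp_rot: [0.006, 0.994, -0.08, 0.07]
wrist_force: [0.2, -0.6, -0.0]
gripper_width: 0.0087
```

```bash
cat > snap.py <<'E'
import sys
from h import *
n=sys.argv[1]
o=status.get_obs(); np.save(f'{n}T.npy',Tt()); print(o['clock'],o['position'],o['wrist_force'],o['gripper_width'],o['q']); print(Tt()[:3,:3].round(3).tolist())
for c in sys.argv[2:]:
    cv2.imwrite(f'pics/{n}_{c}.png',imaging.read_camera(c))
E
python3 snap.py i wrist scene top; python3 - <<'E'
from h import *
def br(x): return np.clip((x/255.)**.6*255,0,255).astype(np.uint8)
im=cv2.imread('pics/i_scene.png'); cv2.imwrite('pics/i_s.png',br(cv2.resize(im[200:320,240:400],None,fx=5,fy=5,interpolation=2)))
E
```

```text
14.75 [0.4217701  0.04850813 0.07324968] [ 0.15612883 -0.55872098 -0.00522957] 0.008671319069112882 [ 0.57441855  0.12105198 -0.80170861  0.1807211  -0.55025485  0.6864667 ]
[[0.977, -0.16, 0.139], [-0.158, -0.987, -0.022], [0.14, -0.0, -0.99]]
```

View pics/i_wrist.png

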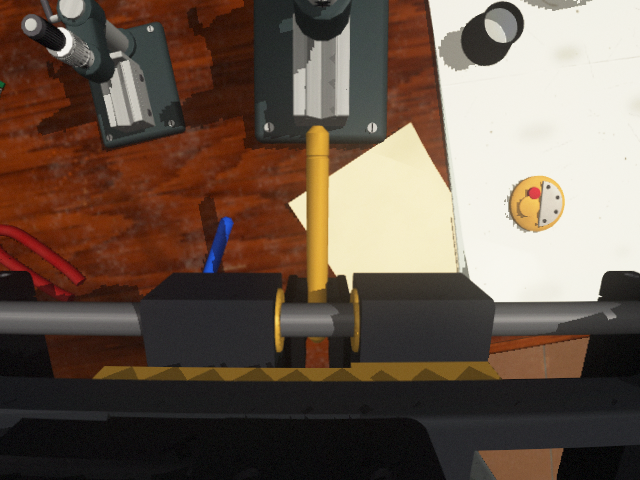

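View pics/i_s.png

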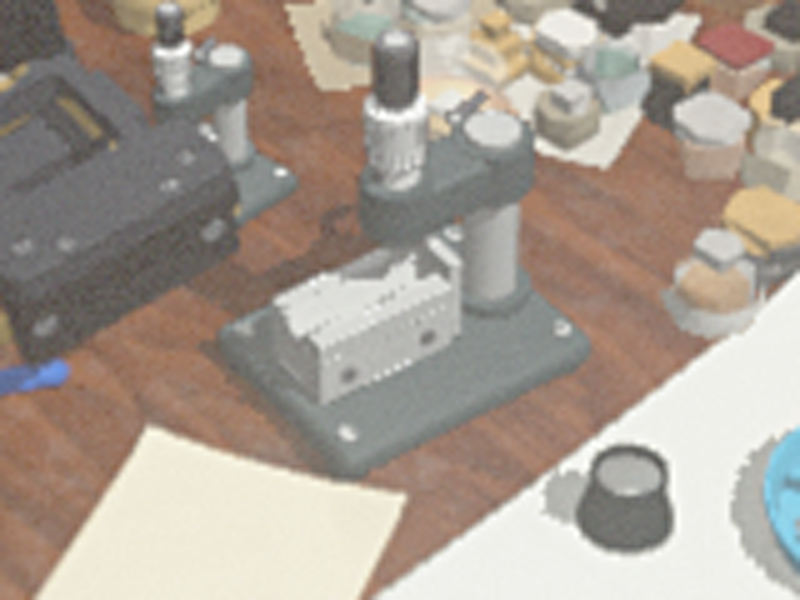

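```bash
python3 - <<'E'
from h import *
im=cv2.imread('pics/i_wrist.png'); cv2.imwrite('pics/i_w2.png',cv2.resize(im[0:180,240:400],None,fx=4,fy=3.3,interpolation=cv2.INTER_CUBIC))
cv2.imwrite('pics/i_w2.png',cv2.resize(im[20:160,250:390],None,fx=4.2,fy=4.2,interpolation=cv2.INTER_CUBIC))
E
```

```text
(no output)
```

View pics/i_w2.png

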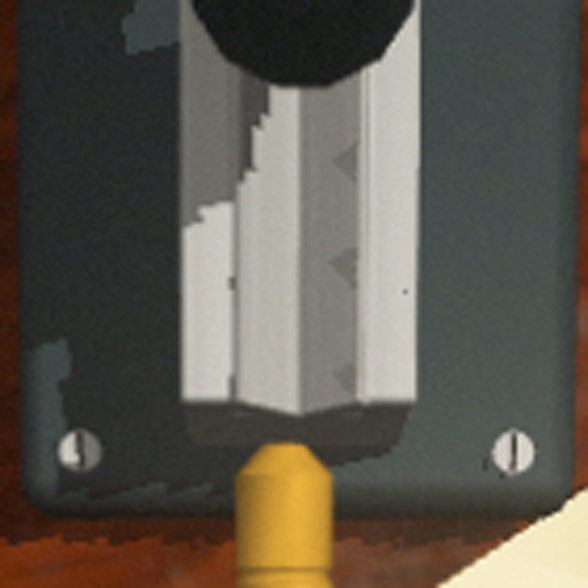

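Request:
servo_tool:
  commands:
    - [-0.1, 0.1, 0.8, 0, 0, 0, 0]
    - [-0.2, 0.13, 1.2, 0, 0, 0, 0]
    - [-0.2, 0, 1.2, 0, 0, 0, 0]
    - [-0.13, 0, 0.8, 0, 0, 0, 0]
    - [0, 0, 0.4, 0, 0, 0, 0]
    - [0, 0, 0, 0, 0, 0, 0]
    - [0, 0, 0, 0, 0, 0, 0]

```text
clock: 15.6
position: [0.4217, 0.046, 0.0285]
tcp_rot: [0.006, 0.994, -0.08, 0.07]
wrist_force: [-0.2, -0.2, -1.2]
gripper_width: 0.0089
```

```bash
python3 snap.py j wrist scene; python3 - <<'E'
from h import *
def br(x): return np.clip((x/255.)**.6*255,0,255).astype(np.uint8)
im=cv2.imread('pics/j_scene.png'); cv2.imwrite('pics/j_s.png',br(cv2.resize(im[220:320,240:360],None,fx=6,fy=6,interpolation=2)))
im=cv2.imread('pics/j_wrist.png'); cv2.imwrite('pics/j_w.png',cv2.resize(im[20:160,250:390],None,fx=4.2,fy=4.2,interpolation=cv2.INTER_CUBIC))
E
```

```text
15.6 [0.42172562 0.04603292 0.02853293] [-0.16549457 -0.22614706 -1.15168787] 0.008884876896085034 [ 0.56192269  0.20725779 -0.88280848  0.24987756 -0.38544616  0.620597  ]
[[0.977, -0.16, 0.139], [-0.159, -0.987, -0.022], [0.141, -0.0, -0.99]]
```

View pics/j_w.png

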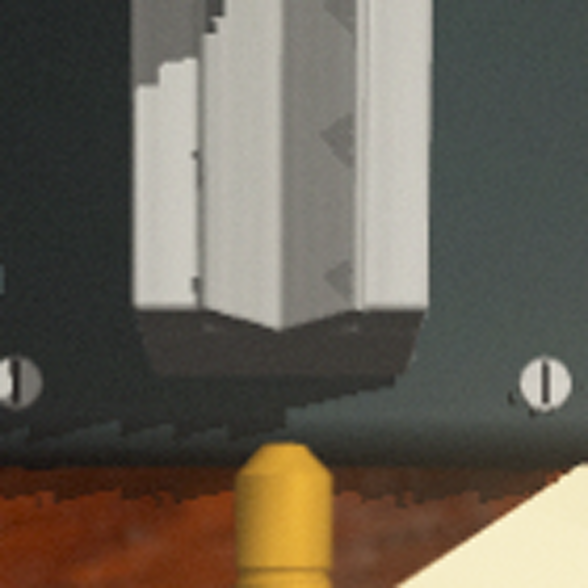

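View pics/j_s.png

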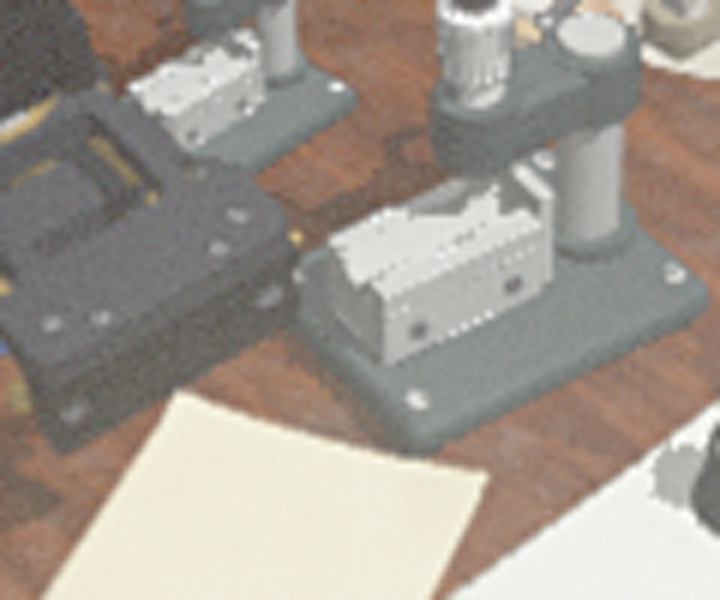

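Request:
servo_tool:
  commands:
    - [0, -0.04, 0, 0, -0.035, 0, 0]
    - [0, 0, 0, 0, -0.035, 0, 0]
    - [0.7, 0, 0.05, 0, 0, 0, 0]
    - [1, 0, 0.07, 0, 0, 0, 0]
    - [1, 0, 0.07, 0, 0, 0, 0]
    - [1, 0, 0.07, 0, 0, 0, 0]
    - [0.7, 0, 0.05, 0, 0, 0, 0]
    - [0.3, 0, 0.02, 0, 0, 0, 0]
    - [0, 0, 0, 0, 0, 0, 0]
    - [0, 0, 0, 0, 0, 0, 0]

```text
clock: 16.7
position: [0.4676, 0.0387, 0.0284]
tcp_rot: [0.003, 0.996, -0.08, 0.035]
wrist_force: [-0.1, 0.2, -1.6]
gripper_width: 0.0089
```

```bash
python3 snap.py k wrist scene; python3 - <<'E'
from h import *
def br(x): return np.clip((x/255.)**.6*255,0,255).astype(np.uint8)
im=cv2.imread('pics/k_scene.png'); cv2.imwrite('pics/k_s.png',br(cv2.resize(im[220:320,240:360],None,fx=6,fy=6,interpolation=2)))
im=cv2.imread('pics/k_wrist.png'); cv2.imwrite('pics/k_w.png',cv2.resize(im[90:290,220:420],None,fx=3,fy=3,interpolation=cv2.INTER_CUBIC))
E
```

```text
16.7 [0.46760615 0.03865184 0.02840284] [-0.06319414  0.20556154 -1.57583378] 0.00894960714764622 [ 0.46010068  0.30078959 -0.66643793  0.07921922 -0.54786333  0.88322822]
[[0.985, -0.16, 0.069], [-0.16, -0.987, -0.012], [0.07, 0.0, -0.998]]
```

View pics/k_w.png

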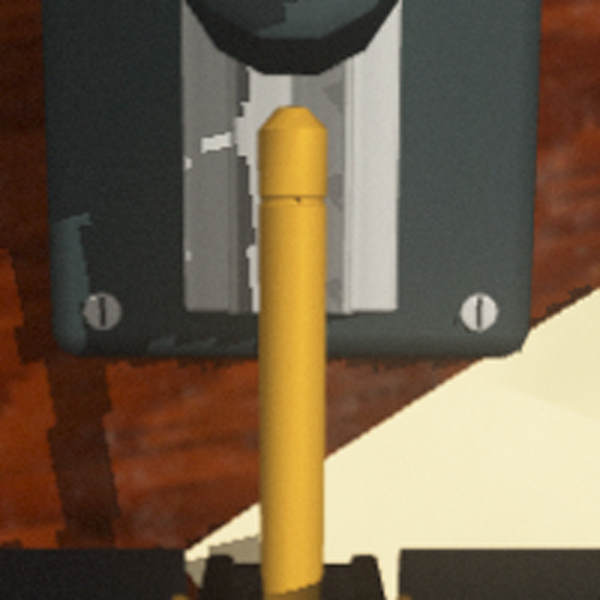

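View pics/k_s.png

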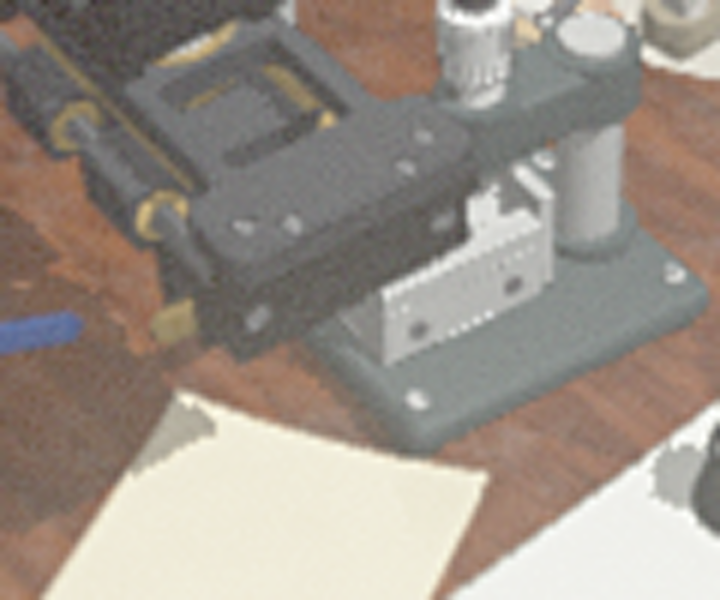

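Request:
servo_tool:
  commands:
    - [-0.02, -0.02, 0.3, 0, 0, 0, 0]
    - [-0.02, 0, 0.3, 0, 0, 0, 0]
    - [0, 0, 0.1, 0, 0, 0, 0]
    - [0, 0, 0, 0, 0, 0, 0]
    - [0, 0, 0, 0, 0, 0, 0]

```text
clock: 17.3
position: [0.4682, 0.0391, 0.0215]
tcp_rot: [0.003, 0.996, -0.08, 0.035]
wrist_force: [0.5, 0.7, -0.2]
gripper_width: 0.0089
```

Request:
servo_tool:
  commands:
    - [-0.01, 0, 0.1, 0, 0, 0, 0]
    - [0, 0, 0, 0, 0, 0, 0]
    - [0, 0, 0, 0, 0, 0, 0]

```text
clock: 17.6
position: [0.4681, 0.039, 0.0206]
tcp_rot: [0.003, 0.996, -0.08, 0.035]
wrist_force: [1.4, 0.9, -0.4]
gripper_width: 0.0088
```

Request:
servo_tool:
  commands:
    - [-0.01, 0, 0.05, 0, 0, 0, 0]
    - [0, 0, 0, 0, 0, 0, 0]

```text
clock: 17.8
position: [0.468, 0.039, 0.02]
tcp_rot: [0.003, 0.996, -0.08, 0.035]
wrist_force: [-0.3, 0.2, -0.1]
gripper_width: 0.0087
```

Request:
servo_tool:
  commands:
    - [-0.01, 0, 0.1, 0, 0, 0, 0]
    - [0, 0, 0, 0, 0, 0, 0]
    - [0, 0, 0, 0, 0, 0, 0]

```text
clock: 18.1
position: [0.468, 0.039, 0.019]
tcp_rot: [0.003, 0.996, -0.08, 0.035]
wrist_force: [-0.0, 0.1, 0.1]
gripper_width: 0.0091
```

Request:
servo_tool:
  commands:
    - [-0.01, 0, 0.05, 0, 0, 0, 0]
    - [0, 0, 0, 0, 0, 0, 0]
    - [0, 0, 0, 0, 0, 0, 0]

```text
clock: 18.4
position: [0.468, 0.0391, 0.0185]
tcp_rot: [0.003, 0.996, -0.08, 0.035]
wrist_force: [-0.4, 0.5, -1.4]
gripper_width: 0.009
```

```bash
python3 snap.py l wrist ; python3 - <<'E'
from h import *
im=cv2.imread('pics/l_wrist.png'); cv2.imwrite('pics/l_w.png',cv2.resize(im[70:290,220:420],None,fx=3.5,fy=2.7,interpolation=cv2.INTER_CUBIC))
E
```

```text
18.4 [0.46795992 0.03905537 0.01853336] [-0.43739903  0.51071203 -1.36158407] 0.008999327174940692 [ 0.46049632  0.31878076 -0.67766579  0.08347553 -0.51807892  0.87814407]
[[0.985, -0.16, 0.07], [-0.16, -0.987, -0.011], [0.071, -0.0, -0.997]]
```

View pics/l_w.png

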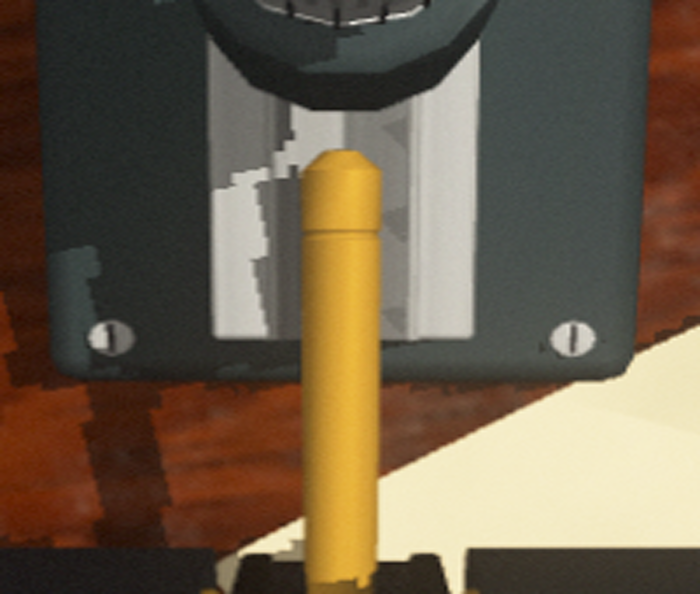

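Request:
servo_tool:
  commands:
    - [-0.01, 0, 0.1, 0, 0, 0, 0]
    - [0, 0, 0, 0, 0, 0, 0]
    - [0, 0, 0, 0, 0, 0, 0]

```text
clock: 18.75
position: [0.4679, 0.0391, 0.0175]
tcp_rot: [0.003, 0.996, -0.08, 0.035]
wrist_force: [0.3, -0.7, -0.7]
gripper_width: 0.0086
```

Request:
servo_tool:
  commands:
    - [0, 0, 0.05, 0, 0, 0, 0]
    - [0, 0, 0, 0, 0, 0, 0]
    - [0, 0, 0, 0, 0, 0, 0]

```text
clock: 19.05
position: [0.468, 0.0391, 0.017]
tcp_rot: [0.003, 0.996, -0.08, 0.035]
wrist_force: [0.0, -0.3, -0.7]
gripper_width: 0.0091
```

Request:
servo_tool:
  commands:
    - [0, 0, 0.05, 0, 0, 0, 0]
    - [0, 0, 0, 0, 0, 0, 0]
    - [0, 0, 0, 0, 0, 0, 0]

```text
clock: 19.35
position: [0.468, 0.039, 0.0165]
tcp_rot: [0.003, 0.996, -0.08, 0.035]
wrist_force: [-0.8, -0.2, -0.8]
gripper_width: 0.0088
```

Request:
servo_tool:
  commands:
    - [0, 0, 0.05, 0, 0, 0, 0]
    - [0, 0, 0, 0, 0, 0, 0]
    - [0, 0, 0, 0, 0, 0, 0]

```text
clock: 19.65
position: [0.468, 0.039, 0.016]
tcp_rot: [0.003, 0.996, -0.08, 0.035]
wrist_force: [-0.7, -0.5, -0.3]
gripper_width: 0.0085
```

Request:
servo_tool:
  commands:
    - [0, 0, 0.05, 0, 0, 0, 0]
    - [0, 0, 0, 0, 0, 0, 0]
    - [0, 0, 0, 0, 0, 0, 0]

```text
clock: 19.95
position: [0.4681, 0.039, 0.0155]
tcp_rot: [0.003, 0.996, -0.08, 0.035]
wrist_force: [0.1, 0.6, -0.8]
gripper_width: 0.009
```

Request:
servo_tool:
  commands:
    - [0, 0, 0.05, 0, 0, 0, 0]
    - [0, 0, 0, 0, 0, 0, 0]
    - [0, 0, 0, 0, 0, 0, 0]

```text
clock: 20.25
position: [0.4681, 0.039, 0.015]
tcp_rot: [0.003, 0.996, -0.08, 0.035]
wrist_force: [-0.2, -1.0, -1.2]
gripper_width: 0.0089
```

```bash
python3 snap.py m wrist ; python3 - <<'E'
from h import *
im=cv2.imread('pics/m_wrist.png'); cv2.imwrite('pics/m_w.png',cv2.resize(im[70:290,220:420],None,fx=3.5,fy=2.7,interpolation=cv2.INTER_CUBIC))
E
```

```text
20.25 [0.468115   0.0390068  0.01501771] [-0.23179843 -1.00689828 -1.2028824 ] 0.008853047346934298 [ 0.4601957   0.32543901 -0.68129681  0.08501314 -0.50789723  0.87663608]
[[0.985, -0.16, 0.07], [-0.16, -0.987, -0.011], [0.071, 0.0, -0.997]]
```

View pics/m_w.png

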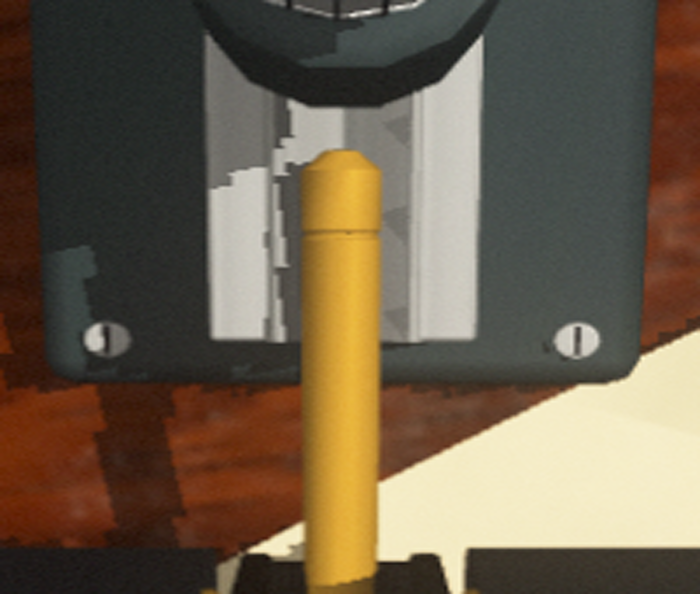

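Request:
servo_tool:
  commands:
    - [0, 0, 0.05, 0, 0, 0, 0]
    - [0, 0, 0, 0, 0, 0, 0]
    - [0, 0, 0.05, 0, 0, 0, 0]
    - [0, 0, 0, 0, 0, 0, 0]

```text
clock: 20.7
position: [0.4681, 0.039, 0.014]
tcp_rot: [0.003, 0.996, -0.08, 0.035]
wrist_force: [-0.8, -0.7, -1.6]
gripper_width: 0.0088
```

Request:
servo_tool:
  commands:
    - [0, 0, 0.05, 0, 0, 0, 0]
    - [0, 0, 0, 0, 0, 0, 0]
    - [0, 0, 0.05, 0, 0, 0, 0]
    - [0, 0, 0, 0, 0, 0, 0]

```text
clock: 21.1
position: [0.4683, 0.039, 0.013]
tcp_rot: [0.003, 0.996, -0.08, 0.035]
wrist_force: [0.1, -0.4, -1.3]
gripper_width: 0.0089
```

```bash
python3 snap.py n wrist scene; python3 - <<'E'
from h import *
im=cv2.imread('pics/n_wrist.png'); 
def br(x): return np.clip((x/255.)**.6*255,0,255).astype(np.uint8)
sat=cv2.GaussianBlur(im,(1,5),0).astype(float); b=sat[:,:,2]-sat[:,:,0]  # R-B
def edge(r):
    row=b[r,295:345]; x=np.arange(295,345); 
    c=row[20:24].mean(); 
    L=None
    # half level crossing both sides against local background
    def cr(idx):
        bg=row[idx[-1]-2 if False else idx[-1]]; th=(c+bg)/2
        for i,j in zip(idx[:-1],idx[1:]):
            if (row[i]-th)*(row[j]-th)<=0: return x[i]+(x[j]-x[i])*(row[i]-th)/(row[i]-row[j]+1e-9)
    return cr(list(range(21,6,-1))),cr(list(range(21,38)))
for r in range(132,272,10):
    l,rr=edge(r); print(r,l and round(l,2),rr and round(rr,2), None if not(l and rr) else (round(rr-l,2), round(3605.17/(rr-l)/1e4,4)))
im=cv2.imread('pics/n_scene.png'); cv2.imwrite('pics/n_s.png',br(cv2.resize(im[210:310,240:360],None,fx=6,fy=6,interpolation=2)))
im=cv2.imread('pics/n_wrist.png'); cv2.imwrite('pics/n_w.png',cv2.resize(im[70:290,220:420],None,fx=3.5,fy=2.7,interpolation=cv2.INTER_CUBIC))
E
```

```text
21.1 [0.46826727 0.0390089  0.01298621] [ 0.0852064  -0.44763374 -1.3461813 ] 0.008891997904331818 [ 0.46000391  0.32937439 -0.68325628  0.08589005 -0.50199335  0.87585108]
[[0.985, -0.16, 0.07], [-0.16, -0.987, -0.011], [0.071, 0.0, -0.997]]
132 307.76 327.58 (np.float64(19.82), np.float64(0.0182))
142 307.43 328.32 (np.float64(20.88), np.float64(0.0173))
152 306.88 328.23 (np.float64(21.35), np.float64(0.0169))
162 307.36 328.12 (np.float64(20.76), np.float64(0.0174))
172 307.31 328.14 (np.float64(20.82), np.float64(0.0173))
182 307.46 328.07 (np.float64(20.61), np.float64(0.0175))
192 307.14 327.79 (np.float64(20.65), np.float64(0.0175))
202 306.89 327.87 (np.float64(20.98), np.float64(0.0172))
212 308.15 327.82 (np.float64(19.67), np.float64(0.0183))
222 310.81 327.49 (np.float64(16.68), np.float64(0.0216))
232 310.61 327.52 (np.float64(16.9), np.float64(0.0213))
242 309.18 327.42 (np.float64(18.25), np.float64(0.0198))
252 310.83 327.3 (np.float64(16.47), np.float64(0.0219))
262 309.95 327.26 (np.float64(17.31), np.float64(0.0208))
```

View pics/n_w.png

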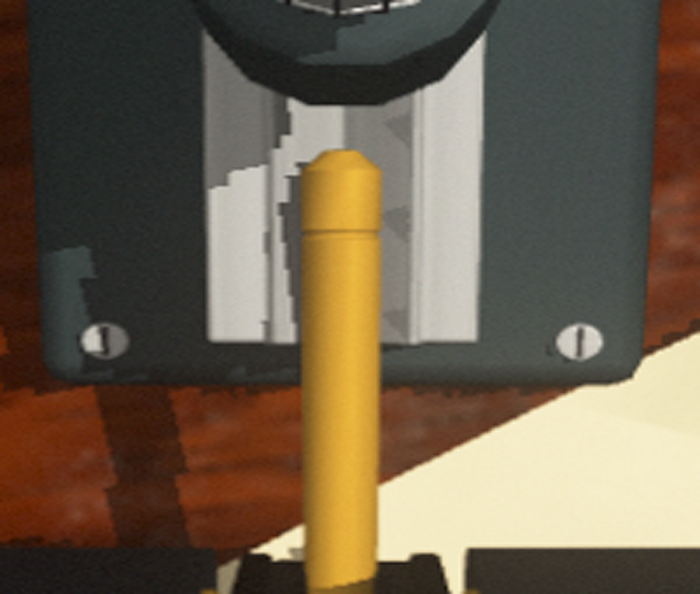

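View pics/n_s.png

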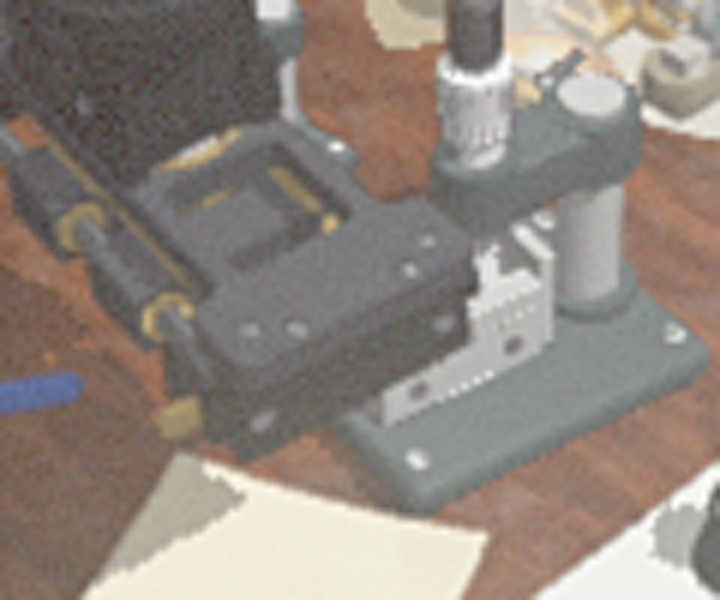

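```bash
python3 - <<'E'
from h import *
T=np.load('nT.npy'); s=cam('scene')
for u,v in ((163,418),(170,418),(163,412),(163,424),(200,412)):
    o,d=ray(s,(240+u/6,210+v/6)); Ti=np.linalg.inv(T); oo=Ti[:3,:3]@o+Ti[:3,3]; dd=Ti[:3,:3]@d
    t=(0.0-oo[1])/dd[1]; p=oo+t*dd; print((u,v),'tool',p.round(4),'world z',(T[:3,:3]@p+T[:3,3])[2].round(4))
# same for pick-up pose image h2 : (222,288)/4+(340,290)
T=np.load('hT.npy')
for u,v in ((212,290),(222,288)):
    o,d=ray(s,(340+u/4,290+v/4)); Ti=np.linalg.inv(T); oo=Ti[:3,:3]@o+Ti[:3,3]; dd=Ti[:3,:3]@d
    t=(0.0-oo[1])/dd[1]; p=oo+t*dd; print((u,v),'tool',p.round(4))
E
```

```text
(163, 418) tool [-0.0196  0.     -0.0319] world z 0.0434
(170, 418) tool [-0.0174  0.     -0.0304] world z 0.0421
(163, 412) tool [-0.0193  0.     -0.0342] world z 0.0458
(163, 424) tool [-0.02    0.     -0.0295] world z 0.041
(200, 412) tool [-0.0074  0.     -0.0266] world z 0.0389
(212, 290) tool [-0.0215  0.     -0.0296]
(222, 288) tool [-0.0163  0.     -0.0266]
```

Request:
servo_tool:
  commands:
    - [0, 0, 0.05, 0, 0, 0, 0]
    - [0, 0, 0, 0, 0, 0, 0]
    - [0, 0, 0.05, 0, 0, 0, 0]
    - [0, 0, 0, 0, 0, 0, 0]
    - [0, 0, 0, 0, 0, 0, 0]

```text
clock: 21.7
position: [0.4683, 0.039, 0.0121]
tcp_rot: [0.003, 0.996, -0.08, 0.035]
wrist_force: [-0.9, -0.3, 1.1]
gripper_width: 0.0088
```

Request:
servo_tool:
  commands:
    - [0, 0, 0.05, 0, 0, 0, 0]
    - [0, 0, 0, 0, 0, 0, 0]
    - [0, 0, 0, 0, 0, 0, 0]

```text
clock: 22.0
position: [0.4684, 0.039, 0.0116]
tcp_rot: [0.003, 0.996, -0.08, 0.035]
wrist_force: [-0.7, -0.2, 2.3]
gripper_width: 0.009
```

```bash
python3 snap.py o wrist; python3 - <<'E'
from h import *
a=[cv2.imread(f'pics/{n}_wrist.png')[100:280,265:370] for n in 'lmno']
cv2.imwrite('pics/o_w.png',cv2.resize(np.hstack(a[1:]),None,fx=2.5,fy=2.5,interpolation=cv2.INTER_CUBIC))
E
```

```text
22.0 [0.46837091 0.03898129 0.01159396] [-0.72320603 -0.20524482  2.26074926] 0.008967292451085594 [ 0.4598217   0.33204354 -0.6846857   0.08655447 -0.49780586  0.87526732]
[[0.985, -0.16, 0.07], [-0.16, -0.987, -0.011], [0.071, -0.0, -0.997]]
```

View pics/o_w.png

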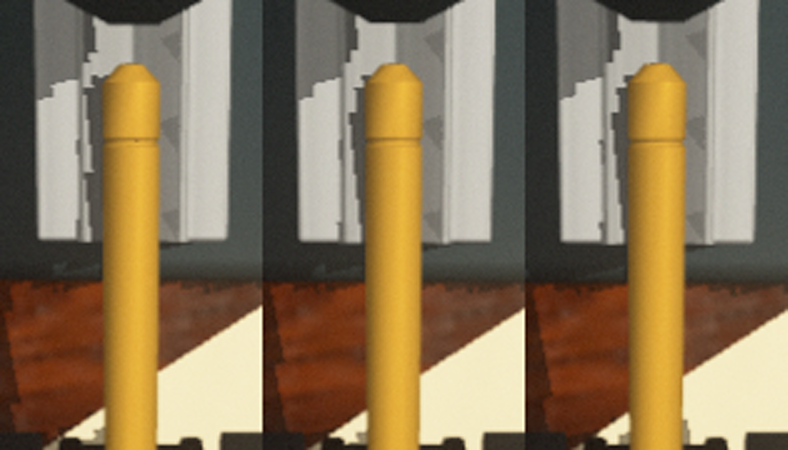

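Request:
servo_tool:
  commands:
    - [0, 0, -0.2, 0, 0, 0, 0]
    - [0, 0, -0.15, 0, -0.03, 0, 0]
    - [0, 0, 0, 0, -0.03, 0, 0]
    - [0, 0, 0, 0, 0, 0, 0]
    - [0, 0, 0.05, 0, 0, 0, 0]
    - [0, 0, 0, 0, 0, 0, 0]

```text
clock: 22.65
position: [0.4686, 0.0391, 0.0147]
tcp_rot: [0.0, 0.997, -0.08, 0.006]
wrist_force: [1.3, -0.5, 1.1]
gripper_width: 0.009
```

Request:
servo_tool:
  commands:
    - [0, 0, 0.05, 0, 0, 0, 0]
    - [0, 0, 0, 0, 0, 0, 0]
    - [0, 0, 0.05, 0, 0, 0, 0]
    - [0, 0, 0, 0, 0, 0, 0]

```text
clock: 23.05
position: [0.4685, 0.0391, 0.0138]
tcp_rot: [0.0, 0.997, -0.08, 0.006]
wrist_force: [1.6, -1.3, 2.8]
gripper_width: 0.0088
```

```bash
python3 snap.py p wrist; python3 - <<'E'
from h import *
a=[cv2.imread(f'pics/{n}_wrist.png')[100:280,265:370] for n in 'op']
cv2.imwrite('pics/p_w.png',cv2.resize(np.hstack(a),None,fx=3.3,fy=3.3,interpolation=cv2.INTER_CUBIC))
E
```

```text
23.05 [0.46846313 0.03912152 0.01376528] [ 1.62263159 -1.33750606  2.81754193] 0.00876007306977147 [ 0.43492806  0.35211211 -0.60844145  0.01126455 -0.60030049  0.96602222]
[[0.987, -0.16, 0.012], [-0.16, -0.987, -0.002], [0.012, -0.0, -1.0]]
```

View pics/p_w.png

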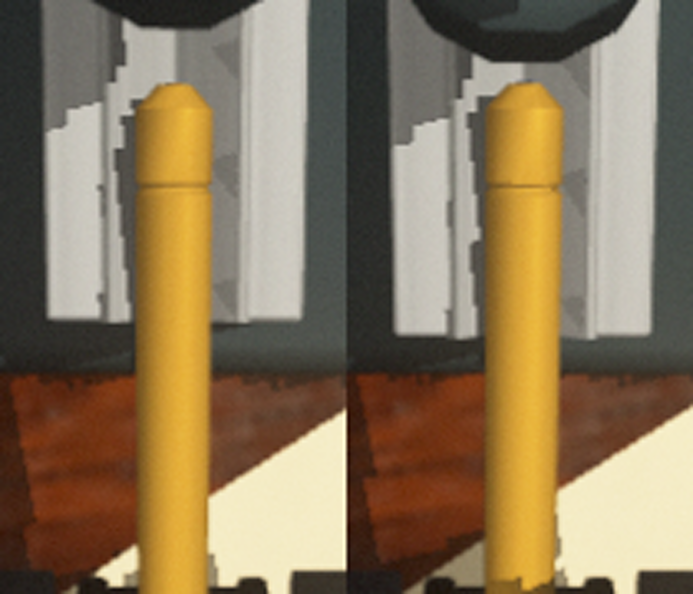

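Request:
servo_tool:
  commands:
    - [0, 0, -0.2, 0, 0, 0, 0]
    - [0, 0, 0, 0, -0.04, 0, 0]
    - [0, 0, 0, 0, 0, 0, 0]
    - [0, 0, 0, 0, 0, 0, 0]

```text
clock: 23.5
position: [0.4674, 0.0389, 0.0153]
tcp_rot: [-0.001, 0.997, -0.081, -0.015]
wrist_force: [-1.4, 0.8, 2.9]
gripper_width: 0.0087
```

Request:
servo_tool:
  commands:
    - [0, 0, 0.05, 0, 0, 0, 0]
    - [0, 0, 0, 0, 0, 0, 0]
    - [0, 0, 0.05, 0, 0, 0, 0]
    - [0, 0, 0, 0, 0, 0, 0]
    - [0, 0, 0, 0, 0, 0, 0]

```text
clock: 24.0
position: [0.4675, 0.0389, 0.0144]
tcp_rot: [-0.001, 0.997, -0.08, -0.015]
wrist_force: [-3.8, 0.9, 4.3]
gripper_width: 0.0087
```

```bash
python3 snap.py q wrist; python3 - <<'E'
from h import *
a=[cv2.imread(f'pics/{n}_wrist.png')[100:280,265:370] for n in 'pq']
cv2.imwrite('pics/q_w.png',cv2.resize(np.hstack(a),None,fx=3.3,fy=3.3,interpolation=cv2.INTER_CUBIC))
E
```

```text
24.0 [0.46747251 0.03890965 0.01442783] [-3.81840996  0.87353123  4.34467553] 0.008710409330052358 [ 0.41847332  0.3677085  -0.56386211 -0.02600851 -0.66473093  1.01211784]
[[0.987, -0.16, -0.03], [-0.16, -0.987, 0.004], [-0.03, 0.0, -1.0]]
```

View pics/q_w.png

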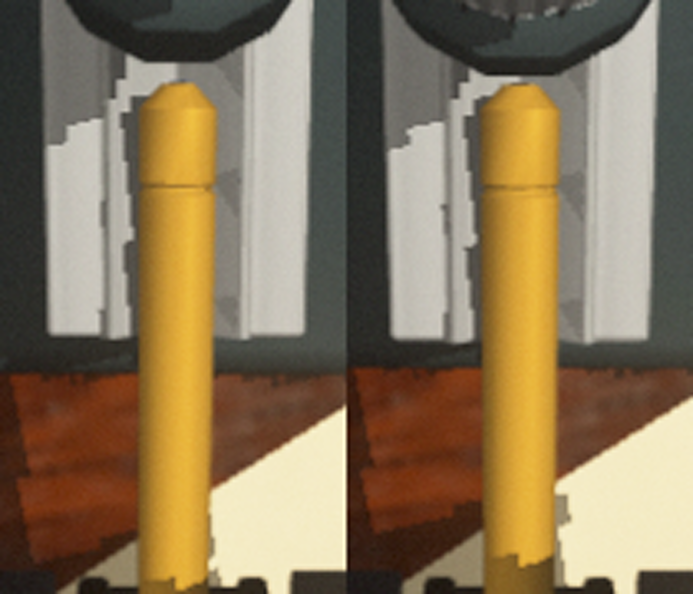

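Request:
servo_tool:
  commands:
    - [0, 0, -0.15, 0, 0, 0, 0]
    - [0, -0.05, 0, 0, 0, -0.01, 0]
    - [0, 0, 0, 0, 0, 0, 0]
    - [0, 0, 0.1, 0, 0, 0, 0]
    - [0, 0, 0, 0, 0, 0, 0]
    - [0, 0, 0, 0, 0, 0, 0]

```text
clock: 24.65
position: [0.4679, 0.0392, 0.015]
tcp_rot: [-0.001, 0.997, -0.075, -0.015]
wrist_force: [-3.7, -3.1, 4.3]
gripper_width: 0.0087
```

Request:
servo_tool:
  commands:
    - [0, 0, 0.05, 0, 0, 0, 0]
    - [0, 0, 0, 0, 0, 0, 0]
    - [0, 0, 0.05, 0, 0, 0, 0]
    - [0, 0, 0, 0, 0, 0, 0]
    - [0, 0, 0, 0, 0, 0, 0]

```text
clock: 25.15
position: [0.4679, 0.0395, 0.014]
tcp_rot: [-0.001, 0.997, -0.075, -0.015]
wrist_force: [-3.2, -2.4, 4.4]
gripper_width: 0.0088
```

```bash
python3 snap.py r wrist; python3 - <<'E'
from h import *
a=[cv2.imread(f'pics/{n}_wrist.png')[100:280,265:370] for n in 'qr']
cv2.imwrite('pics/r_w.png',cv2.resize(np.hstack(a),None,fx=3.3,fy=3.3,interpolation=cv2.INTER_CUBIC))
E
```

```text
25.15 [0.46792973 0.03945493 0.01397484] [-3.16138685 -2.41686077  4.43658042] 0.008757596431598185 [ 0.41926492  0.36886436 -0.56361391 -0.02587262 -0.66321882  1.02126081]
[[0.988, -0.15, -0.029], [-0.15, -0.989, 0.004], [-0.029, -0.0, -1.0]]
```

View pics/r_w.png

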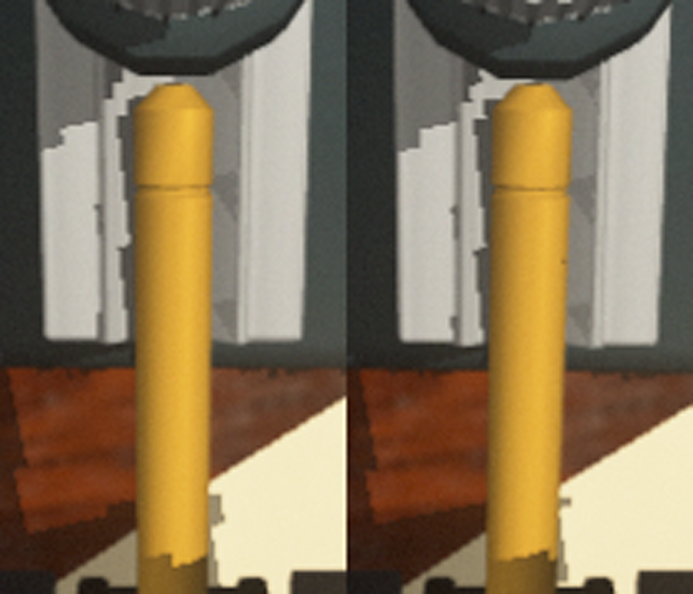

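Request:
servo_tool:
  commands:
    - [0, 0, -0.1, 0, 0, 0, 0]
    - [0, 0.03, 0, 0, 0, -0.012, 0]
    - [0.3, 0, 0, 0, 0, 0, 0]
    - [0, 0, 0, 0, 0, 0, 0]
    - [0, 0, 0, 0, 0, 0, 0]

```text
clock: 25.7
position: [0.4712, 0.0387, 0.0149]
tcp_rot: [-0.001, 0.997, -0.069, -0.014]
wrist_force: [-2.3, -3.8, 3.5]
gripper_width: 0.0086
```

```bash
python3 snap.py s wrist; python3 - <<'E'
from h import *
a=[cv2.imread(f'pics/{n}_wrist.png')[100:280,265:370] for n in 'rs']
cv2.imwrite('pics/s_w.png',cv2.resize(np.hstack(a),None,fx=3.3,fy=3.3,interpolation=cv2.INTER_CUBIC))
E
```

```text
25.7 [0.47115742 0.03865717 0.01485819] [-2.27049862 -3.84053589  3.47304092] 0.008633268998839842 [ 0.41489922  0.37136746 -0.55572998 -0.02526081 -0.66837116  1.03694182]
[[0.99, -0.139, -0.029], [-0.138, -0.99, 0.004], [-0.029, -0.0, -1.0]]
```

View pics/s_w.png

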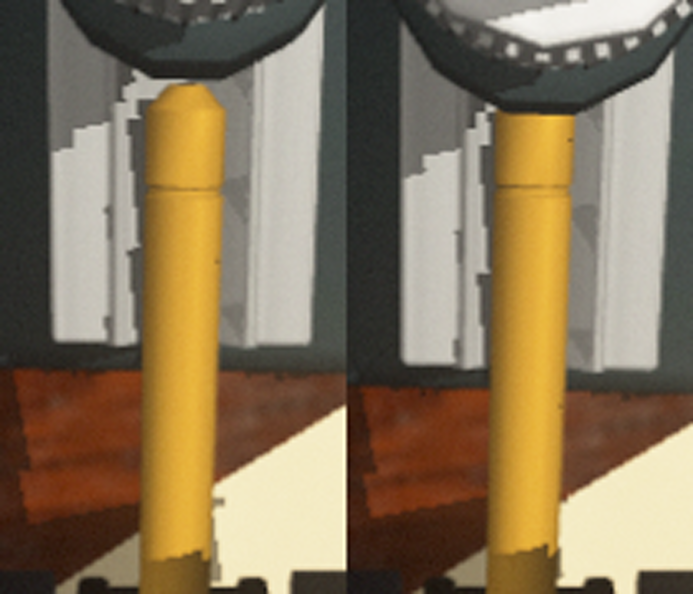

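Request:
servo_tool:
  commands:
    - [0, 0.04, 0, 0, 0, 0.015, 0]
    - [0, 0, 0, 0, 0, 0, 0]
    - [0, 0, 0, 0, 0, 0, 0]

```text
clock: 26.05
position: [0.4715, 0.0387, 0.0151]
tcp_rot: [-0.001, 0.997, -0.077, -0.014]
wrist_force: [-2.8, -2.4, 2.2]
gripper_width: 0.0088
```

Request:
servo_tool:
  commands:
    - [0.1, 0, 0, 0, 0, 0, 0]
    - [0.1, 0, 0, 0, 0, 0, 0]
    - [0.1, 0, 0, 0, 0, 0, 0]
    - [0.1, 0, -0.01, 0, 0, 0, 0]
    - [0.1, 0, 0, 0, 0, 0, 0]
    - [0, 0, 0, 0, 0, 0, 0]

```text
clock: 26.65
position: [0.4762, 0.0377, 0.0149]
tcp_rot: [-0.001, 0.997, -0.077, -0.014]
wrist_force: [-3.7, -0.5, 4.2]
gripper_width: 0.0089
```

Request:
servo_tool:
  commands:
    - [0, 0, -0.07, 0, 0, 0, 0]
    - [0.1, 0, 0, 0, 0, 0, 0]
    - [0.1, 0, 0, 0, 0, 0, 0]
    - [0.1, 0, 0, 0, 0, 0, 0]
    - [0, 0, 0, 0, 0, 0, 0]

```text
clock: 27.15
position: [0.4793, 0.0372, 0.0155]
tcp_rot: [-0.001, 0.997, -0.077, -0.014]
wrist_force: [-2.9, -0.9, 1.8]
gripper_width: 0.0088
```

```bash
python3 snap.py t wrist scene top; python3 - <<'E'
from h import *
def br(x): return np.clip((x/255.)**.6*255,0,255).astype(np.uint8)
im=cv2.imread('pics/t_scene.png'); cv2.imwrite('pics/t_s.png',br(cv2.resize(im[210:310,260:360],None,fx=6,fy=6,interpolation=2)))
im=cv2.imread('pics/t_wrist.png'); cv2.imwrite('pics/t_w.png',cv2.resize(im[60:290,230:410],None,fx=2.6,fy=2.6,interpolation=cv2.INTER_CUBIC))
E
```

```text
27.15 [0.47926918 0.03720379 0.0155343 ] [-2.87572156 -0.90172088  1.79685253] 0.008824509353097278 [ 0.40494885  0.38051876 -0.53658899 -0.02459395 -0.67798148  1.03142364]
[[0.988, -0.153, -0.028], [-0.153, -0.988, 0.005], [-0.029, -0.0, -1.0]]
```

View pics/t_s.png

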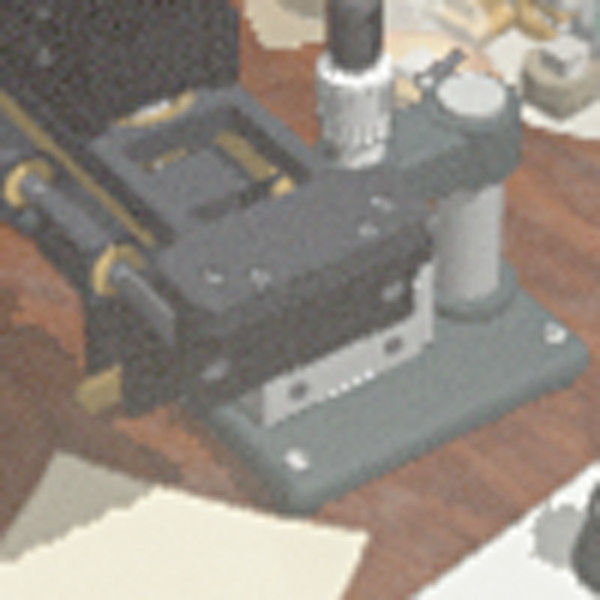

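View pics/t_w.png

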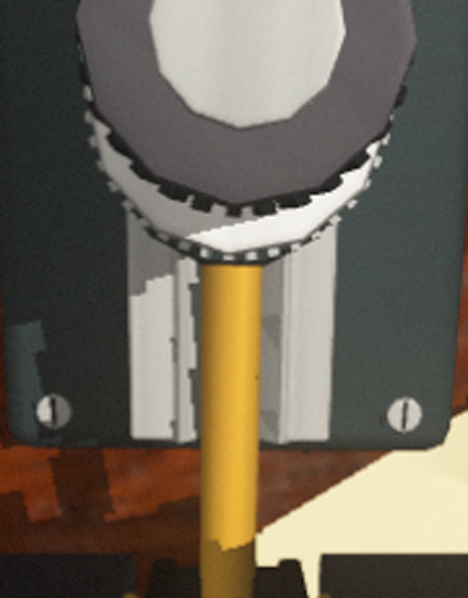

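Request:
servo_tool:
  commands:
    - [0.1, 0, 0, 0, 0, 0, 0]
    - [0.1, 0, 0, 0, 0, 0, 0]
    - [0.1, 0, 0, 0, 0, 0, 0]
    - [0.1, 0, 0, 0, 0, 0, 0]
    - [0, 0, 0, 0, 0, 0, 0]

```text
clock: 27.8
position: [0.4829, 0.0365, 0.0154]
tcp_rot: [-0.001, 0.997, -0.077, -0.015]
wrist_force: [-4.3, -0.6, 2.7]
gripper_width: 0.0092
```

Request:
servo_tool:
  commands:
    - [0.1, 0, -0.01, 0, 0, 0, 0]
    - [0.1, 0, 0, 0, 0, 0, 0]
    - [0.1, 0, 0, 0, 0, 0, 0]
    - [0, 0, 0, 0, 0, 0, 0]

```text
clock: 28.2
position: [0.4859, 0.036, 0.0154]
tcp_rot: [-0.001, 0.997, -0.077, -0.015]
wrist_force: [-3.9, -0.9, 4.4]
gripper_width: 0.0087
```

Request:
servo_tool:
  commands:
    - [0.1, 0, -0.05, 0, 0, 0, 0]
    - [0.1, 0, 0, 0, 0, 0, 0]
    - [0.1, 0, 0, 0, 0, 0, 0]
    - [0, 0, 0, 0, 0, 0, 0]

```text
clock: 28.6
position: [0.4892, 0.0356, 0.0158]
tcp_rot: [-0.001, 0.997, -0.077, -0.014]
wrist_force: [-1.6, -1.6, 2.1]
gripper_width: 0.009
```

Request:
servo_tool:
  commands:
    - [0.1, 0, 0, 0, 0, 0, 0]
    - [0.1, 0, 0, 0, 0, 0, 0]
    - [0.05, 0, 0, 0, 0, 0, 0]
    - [0, 0, 0, 0, 0, 0, 0]

```text
clock: 29.0
position: [0.4913, 0.0352, 0.0158]
tcp_rot: [-0.001, 0.997, -0.077, -0.015]
wrist_force: [-3.9, -2.4, 2.6]
gripper_width: 0.0088
```

Request:
servo_tool:
  commands:
    - [0.05, 0, 0, 0, 0, 0, 0]
    - [0.05, 0, 0, 0, 0, 0, 0]
    - [0.05, 0, 0, 0, 0, 0, 0]
    - [0, 0, 0, 0, 0, 0, 0]

```text
clock: 29.4
position: [0.4927, 0.0349, 0.0157]
tcp_rot: [-0.001, 0.997, -0.077, -0.015]
wrist_force: [-4.0, -2.4, 4.2]
gripper_width: 0.0089
```

Request:
servo_tool:
  commands:
    - [0.05, 0, 0, 0, 0, 0, 0]
    - [0.05, 0, 0, 0, 0, 0, 0]
    - [0, 0, 0, 0, 0, 0, 0]

```text
clock: 29.7
position: [0.4937, 0.0348, 0.0157]
tcp_rot: [-0.001, 0.997, -0.077, -0.015]
wrist_force: [-4.2, -1.2, 4.1]
gripper_width: 0.009
```

Request:
servo_tool:
  commands:
    - [0.05, 0, 0, 0, 0, 0, 0]
    - [0.05, 0, 0, 0, 0, 0, 0]
    - [0, 0, 0, 0, 0, 0, 0]

```text
clock: 30.0
position: [0.4946, 0.0347, 0.0157]
tcp_rot: [-0.001, 0.997, -0.077, -0.015]
wrist_force: [-5.6, -1.7, 5.0]
gripper_width: 0.0091
```

Request:
servo_tool:
  commands:
    - [0.05, 0, 0, 0, 0, 0, 0]
    - [0, 0, 0, 0, 0, 0, 0]
    - [0, 0, 0, 0, 0, 0, 0]

```text
clock: 30.3
position: [0.495, 0.0346, 0.0157]
tcp_rot: [-0.001, 0.997, -0.077, -0.015]
wrist_force: [-4.0, -2.3, 4.4]
gripper_width: 0.0088
```

Request:
servo_tool:
  commands:
    - [0.05, 0, 0, 0, 0, 0, 0]
    - [0, 0, 0, 0, 0, 0, 0]
    - [0, 0, 0, 0, 0, 0, 0]

```text
clock: 30.6
position: [0.4951, 0.0345, 0.0156]
tcp_rot: [-0.001, 0.997, -0.077, -0.015]
wrist_force: [-5.7, -0.3, 4.7]
gripper_width: 0.0089
```

Request:
servo_tool:
  commands:
    - [0.05, 0, 0, 0, 0, 0, 0]
    - [0, 0, 0, 0, 0, 0, 0]
    - [0, 0, 0, 0, 0, 0, 0]

```text
clock: 30.9
position: [0.4951, 0.0345, 0.0156]
tcp_rot: [-0.001, 0.997, -0.077, -0.016]
wrist_force: [-7.4, -0.6, 6.5]
gripper_width: 0.0089
```

```bash
python3 snap.py u wrist scene top; python3 - <<'E'
from h import *
def br(x): return np.clip((x/255.)**.6*255,0,255).astype(np.uint8)
im=cv2.imread('pics/u_scene.png'); cv2.imwrite('pics/u_s.png',br(cv2.resize(im[210:310,260:360],None,fx=6,fy=6,interpolation=2)))
im=cv2.imread('pics/u_wrist.png'); cv2.imwrite('pics/u_w.png',im[60:480,100:540])
E
```

```text
30.9 [0.49506413 0.034479   0.01555619] [-7.42843022 -0.64554274  6.45092435] 0.008886849973234984 [ 0.38617092  0.40214346 -0.49686521 -0.02444888 -0.69891908  1.0494955 ]
[[0.988, -0.153, -0.031], [-0.153, -0.988, 0.004], [-0.031, 0.0, -1.0]]
```

View pics/u_w.png

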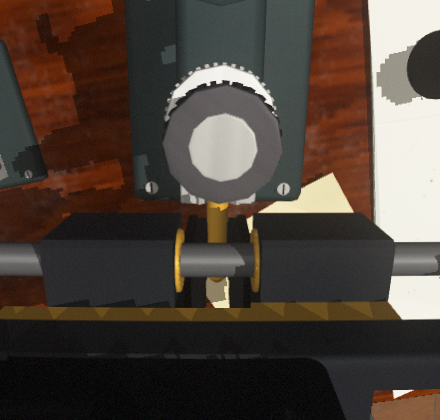

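View pics/u_s.png

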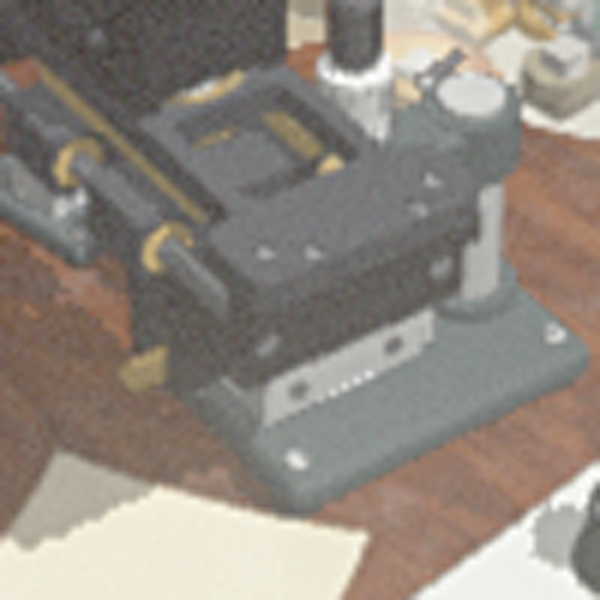

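Request:
servo_tool:
  commands:
    - [-0.09, 0, -0.02, 0, 0, 0, 0]
    - [0, 0, 0, 0, 0, 0, 0]
    - [0, 0, 0, 0, 0, 0, 1.2]
    - [0, 0, 0, 0, 0, 0, 1.6]
    - [0, 0, 0, 0, 0, 0, 2.2]
    - [0, 0, 0, 0, 0, 0, 2.2]
    - [0, 0, 0, 0, 0, 0, 2.2]

```text
clock: 31.75
position: [0.4962, 0.035, 0.0159]
tcp_rot: [-0.002, 0.997, -0.077, -0.014]
wrist_force: [-0.1, 0.1, -0.2]
gripper_width: 0.0215
```

Request:
servo_tool:
  commands:
    - [0, 0, -1, 0, 0, 0, 2.2]
    - [-0.5, 0, -2.5, 0, 0.03, 0, 2.2]
    - [-2.5, 0, -4, 0, 0, 0, 2.2]
    - [-4, 0, -4, 0, 0, 0, 2.2]
    - [-4, 0, -2, 0, 0, 0, 2.2]
    - [0, 0, 0, 0, 0, 0, 2.2]
    - [0, 0, 0, 0, 0, 0, 2.2]

```text
clock: 32.45
position: [0.3924, 0.0511, 0.1478]
tcp_rot: [-0.001, 0.997, -0.076, 0.002]
wrist_force: [0.6, 0.0, 0.1]
gripper_width: 0.0218
```

```bash
python3 snap.py v wrist scene top; python3 - <<'E'
from h import *
def br(x): return np.clip((x/255.)**.6*255,0,255).astype(np.uint8)
im=cv2.imread('pics/v_scene.png'); cv2.imwrite('pics/v_s.png',br(cv2.resize(im[200:310,260:370],None,fx=6,fy=5.4,interpolation=2)))
im=cv2.imread('pics/v_wrist.png'); cv2.imwrite('pics/v_w.png',cv2.resize(im[0:290,180:460],None,fx=2,fy=2))
E
```

```text
32.45 [0.39243059 0.051103   0.14782026] [0.64198538 0.03606139 0.10153856] 0.02183313595161236 [ 5.45772073e-01  2.97448434e-02 -5.90254273e-01  8.27669861e-04
 -9.45455381e-01  8.72110629e-01]
[[0.988, -0.152, 0.005], [-0.152, -0.988, 0.002], [0.005, -0.003, -1.0]]
```

View pics/v_w.png

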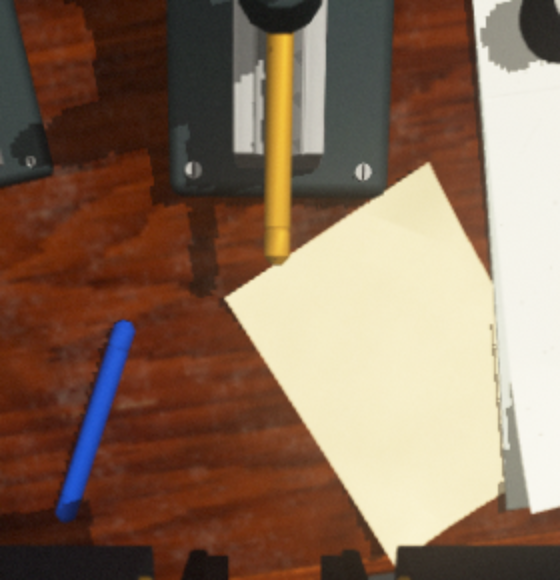

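View pics/v_s.png

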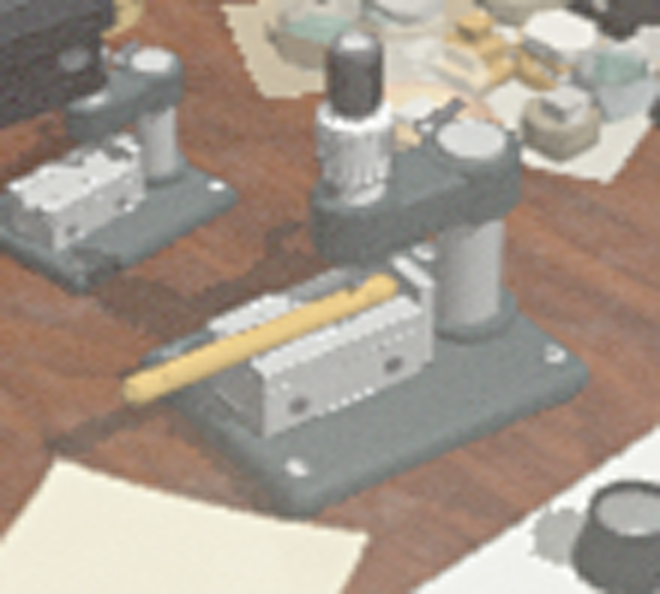

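```bash
python3 - <<'E'
from h import *
T=np.load('vT.npy'); c=cam('wrist',T); s=cam('scene')
im=cv2.imread('pics/v_wrist.png'); cv2.imwrite('pics/v_w2.png',cv2.resize(im[60:140,280:360],None,fx=7,fy=7,interpolation=cv2.INTER_CUBIC))
im=cv2.imread('pics/v_scene.png'); cv2.imwrite('pics/v_s2.png',cv2.resize(im[235:285,275:340],None,fx=10,fy=10,interpolation=cv2.INTER_CUBIC))
W=lambda x,y:(180+x/2-.25,y/2-.25)
z=.046
u=np.array([.9867,-.1627,0])
a=onz(c,W(233,153),z);b=onz(c,W(327,153),z);e=onz(c,W(278,263),z)
print(a,b,np.linalg.norm(a-b),e,((a+b)/2-e)@u)
E
```

```text
[0.51786979 0.04946775 0.046     ] [0.51248642 0.01458024 0.046     ] 0.035300407089672 [0.47584436 0.03879418 0.046     ] 0.03991211852292164
```

View pics/v_w2.png

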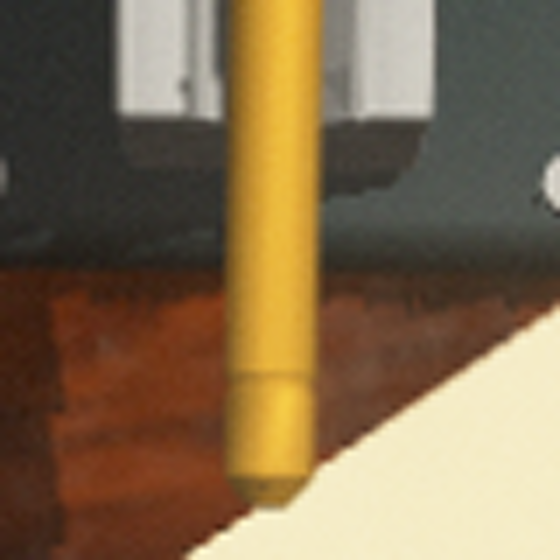

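View pics/v_s2.png

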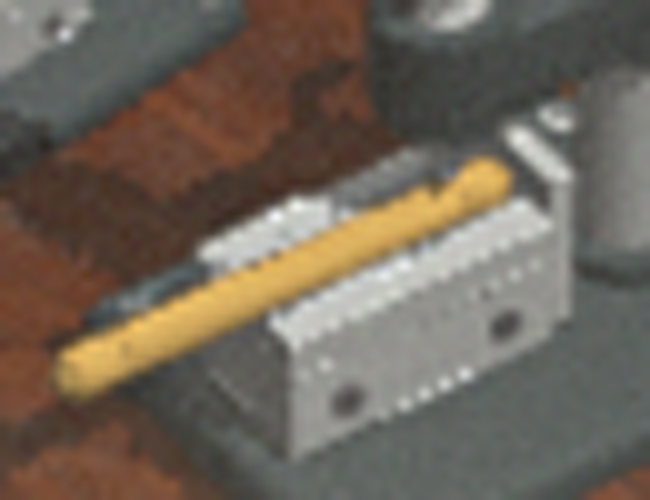

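```bash
python3 - <<'E'
from h import *
im=cv2.imread('pics/v_scene.png'); s=cam('scene')
v=cv2.resize(im[238:268,303:338],None,fx=20,fy=20,interpolation=cv2.INTER_CUBIC); v=np.clip((v/255.)**.6*255,0,255).astype(np.uint8)
o=np.array([.5600,.0240,0])
for z,col in ((.051,(0,0,255)),(.0527,(0,255,0)),(.056,(255,0,0)),(.07,(255,0,255))):
    p=proj(s,o+[0,0,z]); q=(p-[303,238]+.5)*20; print(z,p); cv2.circle(v,tuple(int(a) for a in q),4,col,-1)
cv2.imwrite('pics/v_s3.png',v)
E
```

```text
0.051 [319.53198047 252.26088264]
0.0527 [319.52948377 251.57341718]
0.056 [319.52462142 250.2343388 ]
0.07 [319.50375851 244.48527387]
```

View pics/v_s3.png

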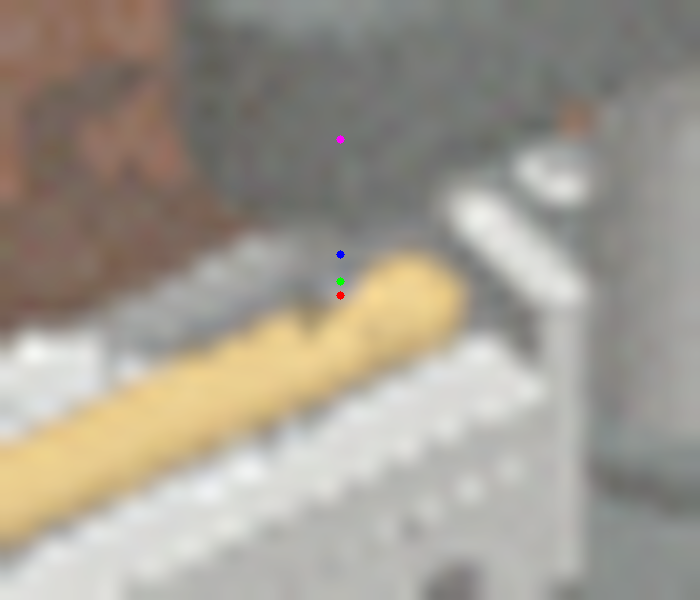

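```bash
python3 - <<'E'
from h import *
T0=Tt()
T=plan(T0,[0.5600,0.0240,0.165],1.63,13,4.5)
E
```

```text
[[1.3,0,-0.15,0,0,-0.137,4.5],[1.29,0.19,-0.14,0,0,-0.138,4.5],[1.26,0.36,-0.15,0,0,-0.137,4.5],[1.19,0.52,-0.15,0,0,-0.137,4.5],[1.11,0.69,-0.14,0,0,-0.137,4.5],[1.01,0.82,-0.15,0,0,-0.138,4.5],[0.88,0.96,-0.15,0,0,-0.137,4.5],[0.74,1.07,-0.14,0,0,-0.137,4.5],[0.59,1.17,-0.15,0,0,-0.137,4.5],[0.43,1.23,-0.15,0,0,-0.138,4.5],[0.25,1.28,-0.14,0,0,-0.137,4.5],[0.07,1.3,-0.15,0,0,-0.137,4.5],[-0.1,1.3,-0.15,0,0,-0.137,4.5]]
```

Request:
servo_tool:
  commands:
    - [1.3, 0, -0.15, 0, 0, -0.137, 4.5]
    - [1.29, 0.19, -0.14, 0, 0, -0.138, 4.5]
    - [1.26, 0.36, -0.15, 0, 0, -0.137, 4.5]
    - [1.19, 0.52, -0.15, 0, 0, -0.137, 4.5]
    - [1.11, 0.69, -0.14, 0, 0, -0.137, 4.5]
    - [1.01, 0.82, -0.15, 0, 0, -0.138, 4.5]
    - [0.88, 0.96, -0.15, 0, 0, -0.137, 4.5]
    - [0.74, 1.07, -0.14, 0, 0, -0.137, 4.5]
    - [0.59, 1.17, -0.15, 0, 0, -0.137, 4.5]
    - [0.43, 1.23, -0.15, 0, 0, -0.138, 4.5]
    - [0.25, 1.28, -0.14, 0, 0, -0.137, 4.5]
    - [0.07, 1.3, -0.15, 0, 0, -0.137, 4.5]

```text
clock: 33.8
position: [0.5476, 0.0254, 0.1621]
tcp_rot: [-0.0, 0.732, 0.681, -0.001]
wrist_force: [0.4, 1.4, 0.6]
gripper_width: 0.045
```

Request:
servo_tool:
  commands:
    - [-0.1, 1.3, -0.15, 0, 0, -0.137, 4.5]
    - [0, 0, 0, 0, 0, 0, 4.5]
    - [0, 0, 0, 0, 0, 0, 4.5]

```text
clock: 34.1
position: [0.5593, 0.0237, 0.1638]
tcp_rot: [-0.0, 0.687, 0.726, -0.001]
wrist_force: [0.3, 0.1, -0.3]
gripper_width: 0.0451
```

```bash
python3 snap.py w wrist; python3 - <<'E'
from h import *
T=np.load('wT.npy'); c=cam('wrist',T); print(proj(c,np.array([.5600,.0240,.154])), proj(c,np.array([.5605,.0253,.154])))
E
```

```text
34.1 [0.55932854 0.02366757 0.16384211] [ 0.27392003  0.13911137 -0.26053229] 0.04509321424807003 [ 3.31752496e-01  3.01733877e-01 -2.02194514e-01 -1.19442016e-05
 -1.06898066e+00  2.86522532e+00]
[[-0.055, 0.998, -0.002], [0.998, 0.055, -0.001], [-0.001, -0.002, -1.0]]
[316.31334701 273.80648688] [317.29607122 271.73250798]
```

View pics/w_wrist.png

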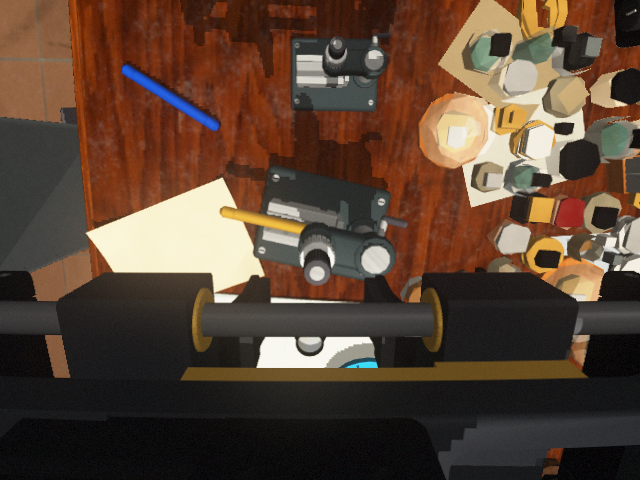

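Request:
servo_tool:
  commands:
    - [0.03, 0, 1.5, 0, 0, 0, 4.5]
    - [0, 0.07, 1.5, 0, 0, 0, 4.5]
    - [0, 0, 1.2, 0, 0, 0, 4.5]
    - [0, 0, 0.8, 0, 0, 0, 4]
    - [0, 0, 0.5, 0, 0, 0, 3.5]
    - [0, 0, 0, 0, 0, 0, 3]

```text
clock: 34.75
position: [0.5599, 0.0244, 0.11]
tcp_rot: [0.0, 0.686, 0.728, -0.0]
wrist_force: [0.3, -0.7, 0.9]
gripper_width: 0.0336
```

```bash
python3 snap.py x wrist scene; python3 - <<'E'
from h import *
def br(x): return np.clip((x/255.)**.6*255,0,255).astype(np.uint8)
im=cv2.imread('pics/x_scene.png'); cv2.imwrite('pics/x_s.png',br(cv2.resize(im[170:280,260:380],None,fx=5,fy=5,interpolation=2)))
im=cv2.imread('pics/x_wrist.png'); cv2.imwrite('pics/x_w.png',br(im[100:400,150:490]))
E
```

```text
34.75 [0.55992615 0.02438475 0.10995162] [ 0.25630091 -0.71278414  0.91428724] 0.03357873884322022 [ 3.32817248e-01  3.54359311e-01 -2.74257256e-01  3.16572274e-04
 -9.42319223e-01  2.86772462e+00]
[[-0.059, 0.998, -0.0], [0.998, 0.059, -0.0], [-0.0, -0.0, -1.0]]
```

View pics/x_w.png

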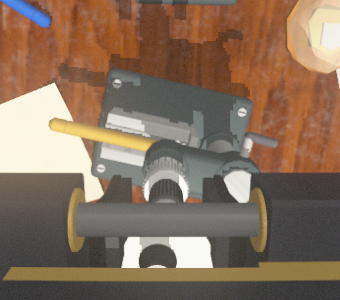

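View pics/x_s.png

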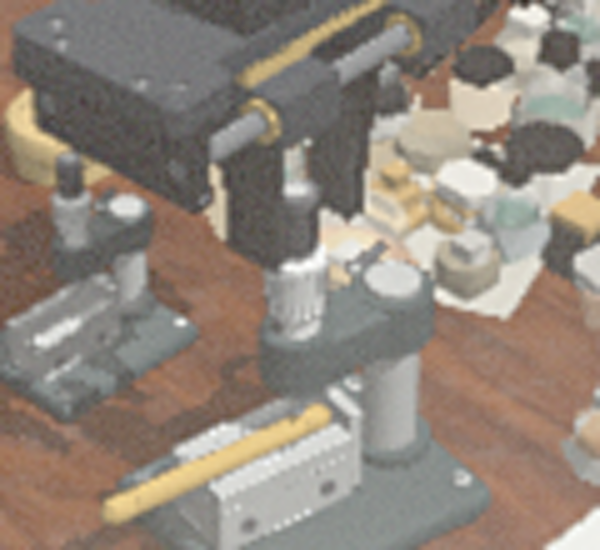

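Request:
servo_tool:
  commands:
    - [0, 0, 0, 0, 0, 0, 2.4]
    - [0, 0, 0, 0, 0, 0, 1.8]
    - [0, 0, 0, 0, 0, 0, 1.2]
    - [0, 0, 0, 0, 0, 0, 0.8]
    - [0, 0, 0, 0, 0, 0, 0.8]
    - [0, 0, 0, 0, 0, 0, 0.8]

```text
clock: 35.45
position: [0.5595, 0.0243, 0.1107]
tcp_rot: [-0.0, 0.686, 0.728, -0.0]
wrist_force: [-6.1, 1.7, 4.4]
gripper_width: 0.0149
```

```bash
python3 snap.py y wrist; python3 - <<'E'
from h import *
def br(x): return np.clip((x/255.)**.6*255,0,255).astype(np.uint8)
print(status.get_obs()['ft_torque'])
im=cv2.imread('pics/y_wrist.png'); cv2.imwrite('pics/y_w.png',br(cv2.resize(im[230:310,260:380],None,fx=5,fy=5,interpolation=cv2.INTER_CUBIC)))
E
```

```text
35.45 [0.55949698 0.02432716 0.11070804] [-6.05887081  1.69963786  4.35569971] 0.0148529615191432 [ 3.32869209e-01  3.53084597e-01 -2.73965319e-01  1.01125357e-04
 -9.44262200e-01  2.86802750e+00]
[[-0.059, 0.998, -0.0], [0.998, 0.059, -0.0], [-0.0, -0.0, -1.0]]
[ 0.18283781  1.44005985 -0.03383841]
```

View pics/y_w.png

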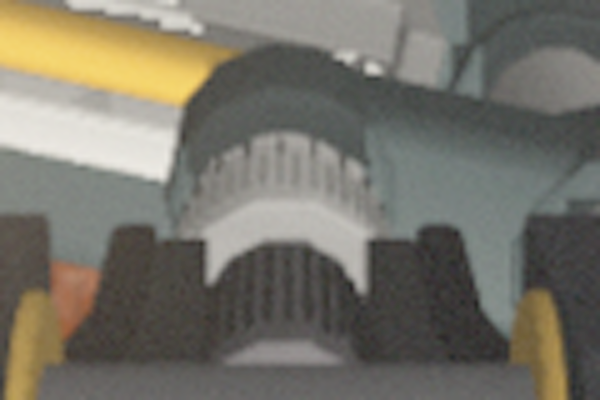

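Request:
servo_tool:
  commands:
    - [0, -0.05, 0, 0, 0, 0, 0.8]
    - [0, 0, 0, 0, 0, 0, 0.8]

```text
clock: 35.7
position: [0.5595, 0.0243, 0.1107]
tcp_rot: [0.0, 0.686, 0.728, 0.0]
wrist_force: [-3.9, 0.6, 5.4]
gripper_width: 0.0149
```

Request:
servo_tool:
  commands:
    - [0, 0, 0, 0, 0, 0.1, 0.8]
    - [0, 0, 0, 0, 0, 0.1, 0.8]
    - [0, 0, 0, 0, 0, 0.1, 0.8]

```text
clock: 36.0
position: [0.5597, 0.0243, 0.1107]
tcp_rot: [0.0, 0.788, 0.616, 0.0]
wrist_force: [-3.6, 0.1, 5.4]
gripper_width: 0.0151
```

```bash
cat > kn.py <<'E'
import sys
from h import *
n=sys.argv[1]; o=status.get_obs(); T=Tt(); print(o['clock'],'q6',o['q'][5],'psi',np.arctan2(T[1,0],T[0,0]),o['position'],o['wrist_force'].round(1),o['ft_torque'].round(3),o['gripper_width'])
def br(x): return np.clip((x/255.)**.6*255,0,255).astype(np.uint8)
im=imaging.read_camera('wrist'); cv2.imwrite(f'pics/{n}_wrist.png',im)
p=cv2.imread(f'pics/{sys.argv[2]}_wrist.png')
cv2.imwrite(f'pics/{n}_w.png',br(cv2.resize(np.hstack([a[235:305,285:350] for a in (p,im)]),None,fx=6,fy=6,interpolation=cv2.INTER_CUBIC)))
E
python3 kn.py y1 y
```

```text
36.0 q6 2.5638441884278143 psi 1.3263796451726257 [0.55968915 0.02432838 0.11074246] [-3.6  0.1  5.4] [0.025 1.202 0.059] 0.015139557306345988
```

View pics/y1_w.png

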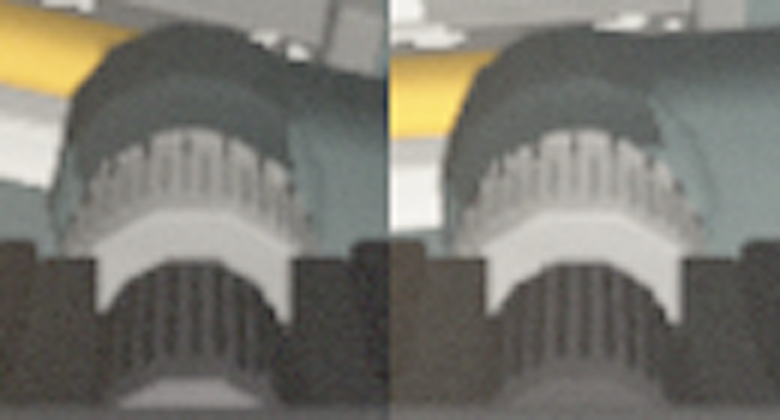

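```bash
cat > corr.py <<'E'
import sys
from h import *
a=cv2.cvtColor(cv2.imread(f'pics/{sys.argv[1]}_wrist.png'),6).astype(np.float32); b=cv2.cvtColor(cv2.imread(f'pics/{sys.argv[2]}_wrist.png'),6).astype(np.float32)
for nm,(r0,r1,c0,c1) in (('thimble',(260,267,306,328)),('knob',(283,296,306,328))):
    A=a[r0:r1,c0:c1]; out=[]
    for d in range(-4,5):
        B=b[r0:r1,c0+d:c1+d]; out.append(round(float(cv2.matchTemplate(B,A,cv2.TM_CCOEFF_NORMED)[0,0]),2))
    print(nm,dict(zip(range(-4,5),out)))
E
python3 corr.py y y1
```

```text
thimble {-4: 0.37, -3: 0.26, -2: -0.18, -1: 0.47, 0: 0.85, 1: -0.07, 2: -0.19, 3: 0.12, 4: -0.28}
knob {-4: 0.11, -3: 0.08, -2: -0.21, -1: 0.25, 0: 0.91, 1: 0.17, 2: -0.23, 3: 0.09, 4: 0.03}
```

Request:
servo_tool:
  commands:
    - [0, 0, 0, 0, 0, 0.14, 0.8]
    - [0, 0, 0, 0, 0, 0.14, 0.8]
    - [0, 0, 0, 0, 0, 0.14, 0.8]
    - [0, 0, 0, 0, 0, 0.14, 0.8]
    - [0, 0, 0, 0, 0, 0.14, 0.8]
    - [0, 0, 0, 0, 0, 0, 0.8]

```text
clock: 36.65
position: [0.56, 0.0242, 0.1107]
tcp_rot: [0.0, 0.951, 0.31, 0.001]
wrist_force: [-3.3, -0.8, 5.1]
gripper_width: 0.0152
```

```bash
python3 kn.py y2 y1; python3 corr.py y1 y2
```

```text
36.65 q6 1.8679945927669224 psi 0.6304576229692707 [0.56000026 0.02416523 0.11072689] [-3.3 -0.8  5.1] [-0.214  0.935 -0.091] 0.015215782487860166
thimble {-4: 0.08, -3: 0.33, -2: -0.03, -1: -0.11, 0: 0.77, 1: 0.38, 2: -0.27, 3: 0.03, 4: -0.0}
knob {-4: -0.05, -3: 0.18, -2: -0.12, -1: -0.21, 0: 0.67, 1: 0.59, 2: -0.21, 3: -0.09, 4: 0.08}
```

Request:
servo_tool:
  commands:
    - [0, 0, 0, 0, 0, 0.12, 0.8]
    - [0, 0, 0, 0, 0, 0.12, 0.8]
    - [0, 0, 0, 0, 0, 0, 0.8]

```text
clock: 37.0
position: [0.5601, 0.0241, 0.1107]
tcp_rot: [0.0, 0.981, 0.195, 0.001]
wrist_force: [-2.0, -1.2, 4.8]
gripper_width: 0.015
```

```bash
python3 kn.py y3 y2; python3 corr.py y2 y3
```

```text
37.0 q6 1.6304034429070937 psi 0.3928417143647509 [0.5600538  0.02409926 0.11070948] [-2.  -1.2  4.8] [-0.533  0.899 -0.044] 0.014961592825971492
thimble {-4: 0.06, -3: 0.27, -2: -0.07, -1: 0.14, 0: 0.92, 1: 0.31, 2: -0.12, 3: 0.27, 4: 0.11}
knob {-4: 0.04, -3: 0.08, -2: -0.26, -1: -0.06, 0: 0.84, 1: 0.32, 2: -0.28, 3: 0.09, 4: 0.19}
```

Request:
servo_tool:
  commands:
    - [0, 0, 0, 0, 0, 0.12, 0.8]
    - [0, 0, 0, 0, 0, 0.12, 0.8]
    - [0, 0, 0, 0, 0, 0, 0.8]

```text
clock: 37.35
position: [0.5601, 0.024, 0.1107]
tcp_rot: [0.0, 0.997, 0.077, 0.001]
wrist_force: [-2.0, -2.8, 4.8]
gripper_width: 0.0151
```

```bash
python3 kn.py y4 y3; python3 corr.py y3 y4
```

```text
37.35 q6 1.391121364169471 psi 0.15365728511709115 [0.56005717 0.02403061 0.11071692] [-2.  -2.8  4.8] [-0.79   0.768  0.022] 0.015108654664737963
thimble {-4: 0.05, -3: 0.23, -2: 0.02, -1: 0.24, 0: 0.92, 1: 0.32, 2: -0.14, 3: 0.23, 4: 0.11}
knob {-4: 0.07, -3: 0.15, -2: -0.13, -1: -0.01, 0: 0.79, 1: 0.33, 2: -0.31, 3: 0.04, 4: 0.16}
```

Request:
servo_tool:
  commands:
    - [0, 0, 0, 0, 0, 0.12, 0.8]
    - [0, 0, 0, 0, 0, 0.12, 0.8]
    - [0, 0, 0, 0, 0, 0, 0.8]

```text
clock: 37.7
position: [0.56, 0.0239, 0.1107]
tcp_rot: [0.0, 0.999, -0.043, 0.001]
wrist_force: [-2.5, -2.5, 5.1]
gripper_width: 0.0152
```

```bash
python3 kn.py y5 y4; python3 corr.py y4 y5
```

```text
37.7 q6 1.15194652421401 psi -0.08558295966819626 [0.56002841 0.02388757 0.11070366] [-2.5 -2.5  5.1] [-0.982  0.796 -0.062] 0.015218951144374148
thimble {-4: -0.04, -3: 0.16, -2: 0.01, -1: 0.29, 0: 0.93, 1: 0.41, 2: -0.02, 3: 0.33, 4: 0.25}
knob {-4: 0.03, -3: 0.12, -2: -0.03, -1: 0.13, 0: 0.77, 1: 0.29, 2: -0.23, 3: 0.08, 4: 0.12}
```

Request:
servo_tool:
  commands:
    - [0, 0, 0, 0, 0, 0.12, 0.8]
    - [0, 0, 0, 0, 0, 0.12, 0.8]
    - [0, 0, 0, 0, 0, 0, 0.8]

```text
clock: 38.05
position: [0.56, 0.0238, 0.1107]
tcp_rot: [0.0, 0.987, -0.162, 0.001]
wrist_force: [-1.7, -2.7, 4.2]
gripper_width: 0.015
```

```bash
python3 kn.py y6 y5; python3 corr.py y5 y6
```

```text
38.05 q6 0.9120670741025532 psi -0.32545775115087655 [0.56000029 0.02376065 0.11071571] [-1.7 -2.7  4.2] [-1.03   0.686 -0.075] 0.015047669198389691
thimble {-4: -0.33, -3: -0.27, -2: -0.36, -1: -0.09, 0: 0.22, 1: -0.18, 2: -0.35, 3: -0.14, 4: -0.29}
knob {-4: 0.17, -3: 0.22, -2: 0.04, -1: 0.27, 0: 0.74, 1: 0.17, 2: -0.24, 3: 0.16, 4: 0.2}
```

View pics/y6_w.png

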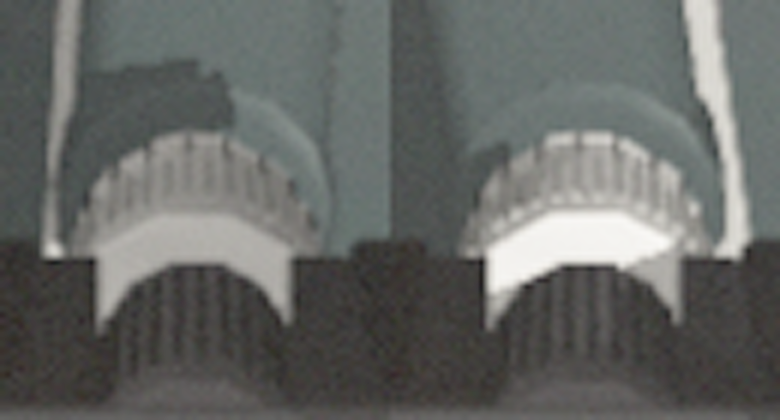

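```bash
cat > corr2.py <<'E'
import sys
from h import *
def ld(n):
    a=cv2.cvtColor(cv2.imread(f'pics/{n}_wrist.png'),6).astype(np.float32); a=np.log(a+5); return a-cv2.GaussianBlur(a,(9,1),2.0)
def run(n1,n2):
    a,b=ld(n1),ld(n2)
    for nm,(r0,r1,c0,c1) in (('thimble',(260,267,308,326)),('knob',(283,294,308,326))):
        A=a[r0:r1,c0:c1]; out={}
        for d in range(-4,5):
            out[d]=round(float(cv2.matchTemplate(b[r0:r1,c0+d:c1+d].copy(),A.copy(),cv2.TM_CCOEFF_NORMED)[0,0]),2)
        print(n1,n2,nm,out)
for i in range(1,len(sys.argv)-1): run(sys.argv[i],sys.argv[i+1])
E
python3 corr2.py y3 y4 y5 y6; python3 - <<'E'
import cv2,numpy as np
cv2.imwrite('pics/y6z.png',np.vstack([cv2.resize(cv2.imread(f'pics/{n}_wrist.png')[252:272,290:345],None,fx=12,fy=12,interpolation=cv2.INTER_CUBIC) for n in ('y5','y6')]))
E
```

```text
y3 y4 thimble {-4: -0.1, -3: 0.16, -2: -0.5, -1: -0.21, 0: 0.93, 1: -0.02, 2: -0.55, 3: 0.06, 4: -0.02}
y3 y4 knob {-4: 0.41, -3: 0.46, -2: -0.62, -1: -0.35, 0: 0.78, 1: 0.24, 2: -0.74, 3: -0.05, 4: 0.66}
y4 y5 thimble {-4: -0.09, -3: 0.14, -2: -0.51, -1: -0.24, 0: 0.91, 1: 0.07, 2: -0.57, 3: 0.09, 4: 0.04}
y4 y5 knob {-4: 0.33, -3: 0.37, -2: -0.58, -1: -0.28, 0: 0.76, 1: 0.19, 2: -0.69, 3: -0.01, 4: 0.56}
y5 y6 thimble {-4: -0.1, -3: 0.06, -2: -0.51, -1: 0.04, 0: 0.89, 1: -0.15, 2: -0.42, 3: 0.16, 4: -0.2}
y5 y6 knob {-4: 0.36, -3: 0.28, -2: -0.6, -1: -0.11, 0: 0.77, 1: 0.07, 2: -0.7, 3: 0.12, 4: 0.52}
```

View pics/y6z.png

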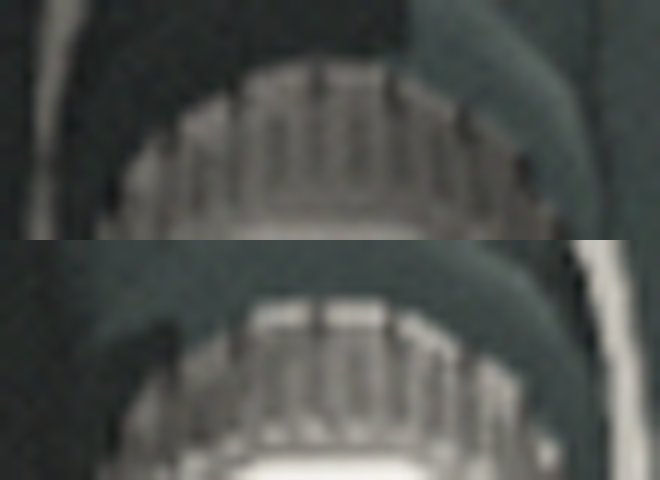

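Request:
servo_tool:
  commands:
    - [0, 0, 0, 0, 0, 0.1, 0.8]
    - [0, 0, 0, 0, 0, 0, 0.8]

```text
clock: 38.3
position: [0.56, 0.0237, 0.1107]
tcp_rot: [0.0, 0.978, -0.211, 0.001]
wrist_force: [-2.9, -3.4, 5.6]
gripper_width: 0.0152
```

```bash
python3 kn.py y7 y6; python3 corr2.py y6 y7; python3 - <<'E'
import cv2,numpy as np
cv2.imwrite('pics/y7z.png',np.vstack([cv2.resize(cv2.imread(f'pics/{n}_wrist.png')[252:272,290:345],None,fx=12,fy=12,interpolation=cv2.INTER_CUBIC) for n in ('y6','y7')]))
E
```

```text
38.3 q6 0.8124790750438228 psi -0.4250427802252568 [0.559974   0.02372632 0.11072537] [-2.9 -3.4  5.6] [-1.049  0.714 -0.042] 0.015247921879506507
y6 y7 thimble {-4: 0.1, -3: -0.12, -2: -0.45, -1: 0.14, 0: 0.88, 1: -0.22, 2: -0.35, 3: 0.19, 4: -0.3}
y6 y7 knob {-4: 0.43, -3: 0.13, -2: -0.67, -1: -0.01, 0: 0.82, 1: -0.08, 2: -0.75, 3: 0.22, 4: 0.67}
```

View pics/y7z.png

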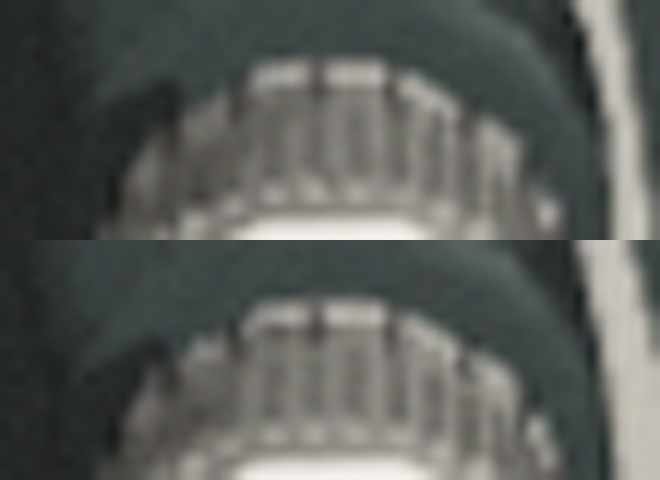

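Request:
servo_tool:
  commands:
    - [0, 0, 0, 0, 0, 0.085, 0.8]
    - [0, 0, 0, 0, 0, 0.085, 0.8]
    - [0, 0, 0, 0, 0, 0, 0.8]

```text
clock: 38.65
position: [0.5599, 0.0237, 0.1107]
tcp_rot: [0.0, 0.956, -0.293, 0.001]
wrist_force: [-1.7, -4.0, 5.3]
gripper_width: 0.0153
```

```bash
python3 kn.py y8 y7; python3 corr2.py y7 y8
```

```text
38.65 q6 0.6426664122524927 psi -0.5948830070563088 [0.5599299  0.02366167 0.11070376] [-1.7 -4.   5.3] [-1.109  0.736 -0.037] 0.0152595873958004
y7 y8 thimble {-4: 0.25, -3: 0.0, -2: -0.63, -1: -0.02, 0: 0.94, 1: -0.16, 2: -0.43, 3: 0.27, 4: -0.2}
y7 y8 knob {-4: 0.49, -3: 0.18, -2: -0.68, -1: -0.05, 0: 0.9, 1: -0.04, 2: -0.78, 3: 0.21, 4: 0.6}
```

Request:
servo_tool:
  commands:
    - [0, 0, 0, 0, 0, 0.085, 0.8]
    - [0, 0, 0, 0, 0, 0.085, 0.8]
    - [0, 0, 0, 0, 0, 0, 0.8]

```text
clock: 39.0
position: [0.5598, 0.0236, 0.1107]
tcp_rot: [0.0, 0.928, -0.373, 0.001]
wrist_force: [-3.2, -4.3, 5.5]
gripper_width: 0.0148
```

```bash
python3 kn.py y9 y8; python3 corr2.py y8 y9
```

```text
39.0 q6 0.4727185654917276 psi -0.7648270725673278 [0.5598418  0.02360977 0.11071533] [-3.2 -4.3  5.5] [-1.095  0.804 -0.021] 0.014827455807836454
y8 y9 thimble {-4: 0.36, -3: -0.18, -2: -0.69, -1: 0.56, 0: 0.58, 1: -0.52, 2: 0.03, 3: 0.13, 4: -0.5}
y8 y9 knob {-4: 0.46, -3: 0.14, -2: -0.71, -1: -0.0, 0: 0.91, 1: -0.09, 2: -0.77, 3: 0.27, 4: 0.59}
```

Request:
servo_tool:
  commands:
    - [0, 0, 0, 0, 0, 0.085, 0.8]
    - [0, 0, 0, 0, 0, 0.085, 0.8]
    - [0, 0, 0, 0, 0, 0, 0.8]

```text
clock: 39.35
position: [0.5598, 0.0235, 0.1107]
tcp_rot: [0.0, 0.893, -0.451, 0.001]
wrist_force: [-1.8, -4.2, 5.5]
gripper_width: 0.0148
```

```bash
python3 kn.py y10 y9; python3 corr2.py y9 y10
```

```text
39.35 q6 0.30273775237725703 psi -0.9348750726495011 [0.55977638 0.0235311  0.11072526] [-1.8 -4.2  5.5] [-1.145  0.843 -0.059] 0.01484037341733725
y9 y10 thimble {-4: 0.09, -3: -0.65, -2: -0.02, -1: 0.88, 0: -0.15, 1: -0.48, 2: 0.24, 3: -0.2, 4: -0.31}
y9 y10 knob {-4: 0.45, -3: 0.17, -2: -0.69, -1: -0.0, 0: 0.93, 1: -0.08, 2: -0.82, 3: 0.25, 4: 0.58}
```

```bash
python3 - <<'E'
import cv2,numpy as np
cv2.imwrite('pics/y10z.png',np.vstack([cv2.resize(cv2.imread(f'pics/{n}_wrist.png')[252:268,290:345],None,fx=12,fy=12,interpolation=cv2.INTER_CUBIC) for n in ('y8','y9','y10')]))
E
```

```text
(no output)
```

View pics/y10z.png

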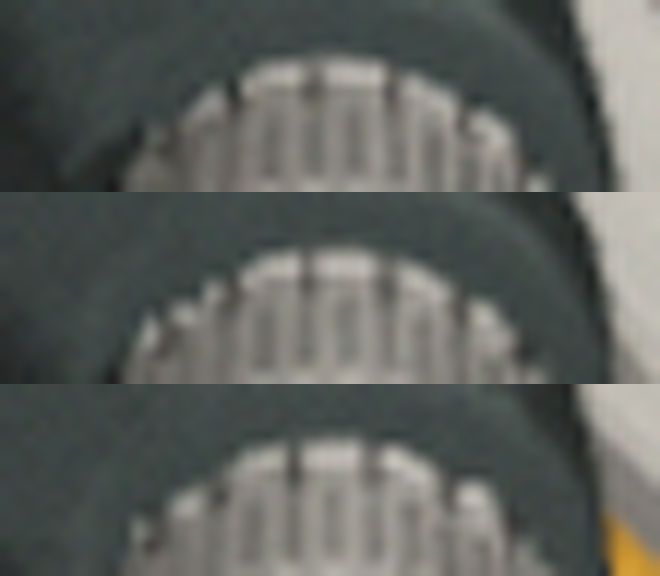

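Request:
servo_tool:
  commands:
    - [0, 0, 0, 0, 0, 0.1, 0.8]
    - [0, 0, 0, 0, 0, 0, 0.8]

```text
clock: 39.6
position: [0.5597, 0.0236, 0.1107]
tcp_rot: [0.0, 0.869, -0.495, 0.001]
wrist_force: [-3.1, -4.0, 4.8]
gripper_width: 0.0149
```

```bash
python3 kn.py y11 y10; python3 corr2.py y10 y11
```

```text
39.6 q6 0.20250514548765539 psi -1.0350397740749002 [0.55973341 0.02355913 0.11072585] [-3.1 -4.   4.8] [-1.177  0.883  0.043] 0.014929080027519196
y10 y11 thimble {-4: -0.52, -3: -0.02, -2: 0.88, -1: -0.37, 0: -0.45, 1: 0.43, 2: -0.19, 3: -0.32, 4: 0.62}
y10 y11 knob {-4: 0.45, -3: 0.15, -2: -0.7, -1: 0.02, 0: 0.93, 1: -0.12, 2: -0.78, 3: 0.3, 4: 0.58}
```

Request:
servo_tool:
  commands:
    - [0, 0, 0, 0, 0, 0.1, 0.8]
    - [0, 0, 0, 0, 0, 0, 0.8]

```text
clock: 39.85
position: [0.5597, 0.0235, 0.1107]
tcp_rot: [0.0, 0.843, -0.538, 0.001]
wrist_force: [-3.4, -3.7, 5.5]
gripper_width: 0.0153
```

```bash
python3 kn.py y12 y11; python3 corr2.py y11 y12
```

```text
39.85 q6 0.10253841934464104 psi -1.1351117988222297 [0.55967839 0.02350891 0.11071663] [-3.4 -3.7  5.5] [-1.167  0.951  0.049] 0.015301574193922383
y11 y12 thimble {-4: -0.51, -3: 0.1, -2: 0.89, -1: -0.19, 0: -0.46, 1: 0.33, 2: -0.26, 3: -0.49, 4: 0.61}
y11 y12 knob {-4: 0.47, -3: 0.25, -2: -0.71, -1: -0.1, 0: 0.94, 1: -0.02, 2: -0.84, 3: 0.21, 4: 0.61}
```

Request:
servo_tool:
  commands:
    - [0, 0, 0, 0, 0, 0.1, 0.8]
    - [0, 0, 0, 0, 0, 0, 0.8]

```text
clock: 40.1
position: [0.5596, 0.0235, 0.1107]
tcp_rot: [0.0, 0.815, -0.579, 0.001]
wrist_force: [-3.3, -4.1, 6.4]
gripper_width: 0.0151
```

```bash
python3 kn.py y13 y12; python3 corr2.py y12 y13;  python3 - <<'E'
import cv2,numpy as np
cv2.imwrite('pics/y13z.png',np.vstack([cv2.resize(cv2.imread(f'pics/{n}_wrist.png')[252:266,290:345],None,fx=12,fy=10,interpolation=cv2.INTER_CUBIC) for n in ('y10','y11','y12','y13')]))
E
```

```text
40.1 q6 0.0025323861748679814 psi -1.2350325683058583 [0.55962882 0.02352605 0.1107041 ] [-3.3 -4.1  6.4] [-1.177  0.92  -0.014] 0.015099105528799181
y12 y13 thimble {-4: -0.51, -3: 0.12, -2: 0.84, -1: -0.36, 0: -0.4, 1: 0.48, 2: -0.36, 3: -0.32, 4: 0.78}
y12 y13 knob {-4: 0.46, -3: 0.19, -2: -0.74, -1: -0.03, 0: 0.95, 1: -0.13, 2: -0.83, 3: 0.32, 4: 0.59}
```

View pics/y13z.png

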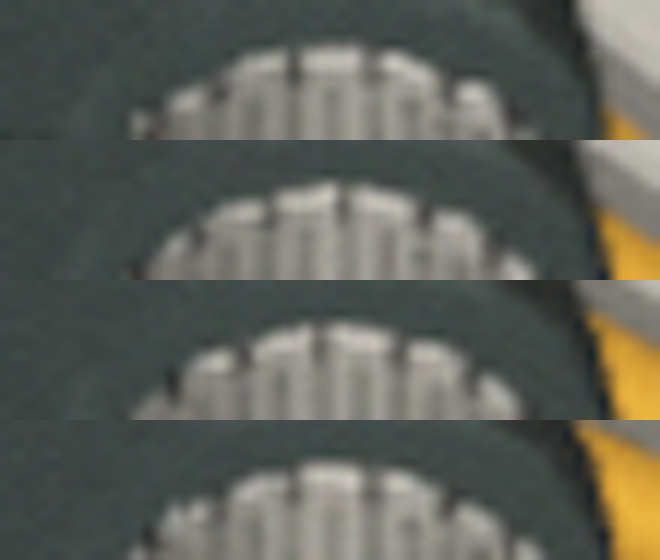

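Request:
servo_tool:
  commands:
    - [0, 0, 0, 0, 0, 0.12, 0.8]
    - [0, 0, 0, 0, 0, 0.12, 0.8]
    - [0, 0, 0, 0, 0, 0.12, 0.8]
    - [0, 0, 0, 0, 0, 0.12, 0.8]
    - [0, 0, 0, 0, 0, 0.12, 0.8]
    - [0, 0, 0, 0, 0, 0, 0.8]

```text
clock: 40.75
position: [0.5593, 0.0235, 0.1107]
tcp_rot: [-0.0, -0.608, 0.794, -0.0]
wrist_force: [-3.5, -4.5, 5.3]
gripper_width: 0.0148
```

```bash
python3 kn.py y14 y13; python3 corr2.py y13 y14;  python3 - <<'E'
import cv2,numpy as np
cv2.imwrite('pics/y14z.png',np.vstack([cv2.resize(cv2.imread(f'pics/{n}_wrist.png')[252:266,290:345],None,fx=12,fy=10,interpolation=cv2.INTER_CUBIC) for n in ('y13','y14')]))
E
```

```text
40.75 q6 -0.5978513198029639 psi -1.8354742905926769 [0.55933265 0.02353698 0.11068127] [-3.5 -4.5  5.3] [-1.06   1.131 -0.085] 0.014820083542373984
y13 y14 thimble {-4: -0.41, -3: -0.22, -2: 0.27, -1: -0.53, 0: -0.15, 1: 0.91, 2: -0.1, 3: -0.6, 4: 0.37}
y13 y14 knob {-4: 0.58, -3: 0.02, -2: -0.74, -1: 0.2, 0: 0.86, 1: -0.33, 2: -0.74, 3: 0.47, 4: 0.47}
```

View pics/y14z.png

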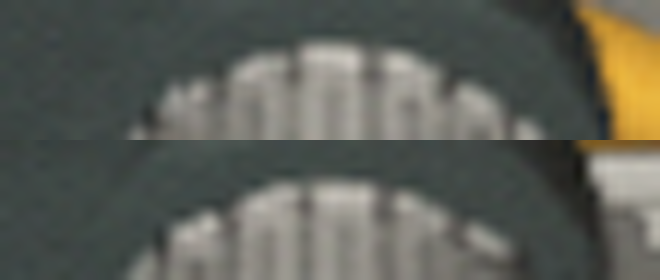

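Request:
servo_tool:
  commands:
    - [0, 0, 0, 0, 0, 0.12, 0.8]
    - [0, 0, 0, 0, 0, 0.12, 0.8]
    - [0, 0, 0, 0, 0, 0.12, 0.8]
    - [0, 0, 0, 0, 0, 0.12, 0.8]
    - [0, 0, 0, 0, 0, 0.12, 0.8]
    - [0, 0, 0, 0, 0, 0.04, 0.8]
    - [0, 0, 0, 0, 0, 0, 0.8]

```text
clock: 41.5
position: [0.5591, 0.0236, 0.1107]
tcp_rot: [-0.0, -0.328, 0.945, -0.0]
wrist_force: [-3.5, -3.3, 6.6]
gripper_width: 0.0151
```

```bash
python3 kn.py y15 y14; python3 corr2.py y14 y15; python3 corr2.py y13 y15
```

```text
41.5 q6 -1.2365553315772007 psi -2.4742520521958133 [0.55909509 0.02362835 0.11068637] [-3.5 -3.3  6.6] [-0.819  1.221 -0.054] 0.015121247651245855
y14 y15 thimble {-4: -0.02, -3: -0.03, -2: -0.6, -1: 0.2, 0: 0.56, 1: -0.27, 2: -0.23, 3: 0.28, 4: -0.17}
y14 y15 knob {-4: 0.59, -3: -0.29, -2: -0.64, -1: 0.42, 0: 0.7, 1: -0.48, 2: -0.56, 3: 0.47, 4: 0.38}
y13 y15 thimble {-4: -0.37, -3: -0.03, -2: 0.07, -1: -0.42, 0: 0.14, 1: 0.47, 2: -0.26, 3: -0.23, 4: 0.33}
y13 y15 knob {-4: 0.49, -3: -0.44, -2: -0.51, -1: 0.64, 0: 0.51, 1: -0.66, 2: -0.39, 3: 0.65, 4: 0.17}
```

Request:
servo_tool:
  commands:
    - [0, 0, 0, 0, 0, 0, 1.8]
    - [0, 0, 0, 0, 0, 0, 2.5]
    - [0, 0, 0, 0, 0, 0, 3.5]
    - [0, 0, 0, 0, 0, 0, 4.5]
    - [0, 0, -0.5, 0, 0, 0, 4.5]
    - [0, 0, -1.5, 0, 0, 0, 4.5]
    - [0, 0, -2.5, 0, 0, 0, 4.5]
    - [0, 0, -3, 0, 0, 0, 4.5]
    - [0, 0, -2, 0, 0, 0, 4.5]
    - [0, 0, 0, 0, 0, 0, 4.5]

```text
clock: 42.55
position: [0.5619, 0.0249, 0.2094]
tcp_rot: [0.005, -0.325, 0.946, -0.001]
wrist_force: [0.6, 0.5, 0.0]
gripper_width: 0.045
```

```bash
python3 snap.py z wrist scene top; python3 - <<'E'
from h import *
im=cv2.imread('pics/z_scene.png'); cv2.imwrite('pics/z_s.png',np.hstack([cv2.resize(cv2.imread(f'pics/{n}_scene.png')[225:290,268:338],None,fx=5.5,fy=5.5,interpolation=2) for n in 'vz']))
E
```

```text
42.55 [0.56194402 0.02487717 0.20938754] [0.55348219 0.48180024 0.0347361 ] 0.04496805393204665 [ 0.33314379  0.26433752 -0.13567776  0.00149238 -1.16176454 -1.24157635]
[[-0.788, -0.615, 0.009], [-0.615, 0.788, 0.002], [-0.008, -0.004, -1.0]]
```

View pics/z_s.png

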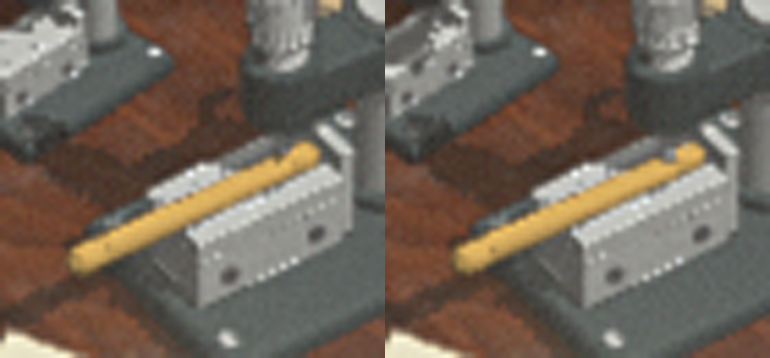

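View pics/z_scene.png

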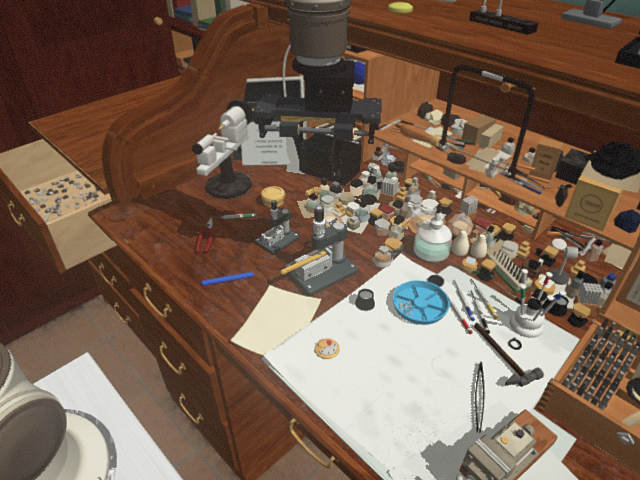

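View pics/z_wrist.png

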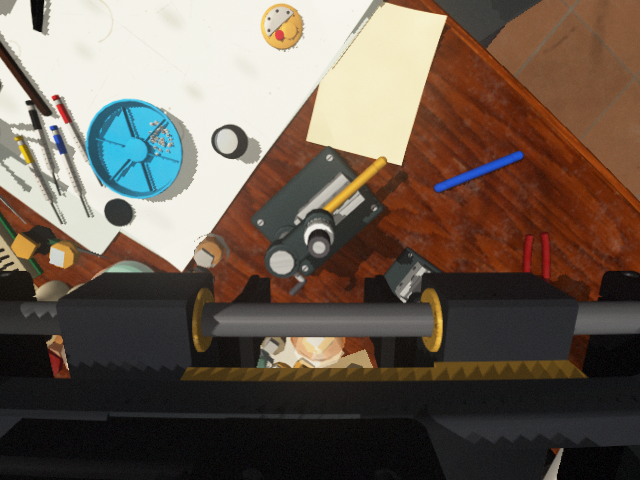

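```bash
python3 - <<'E'
from h import *
im=cv2.imread('pics/z_wrist.png'); cv2.imwrite('pics/z_w2.png',cv2.resize(im[150:235,310:395],None,fx=7,fy=7,interpolation=cv2.INTER_CUBIC))
E
```

```text
(no output)
```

View pics/z_w2.png

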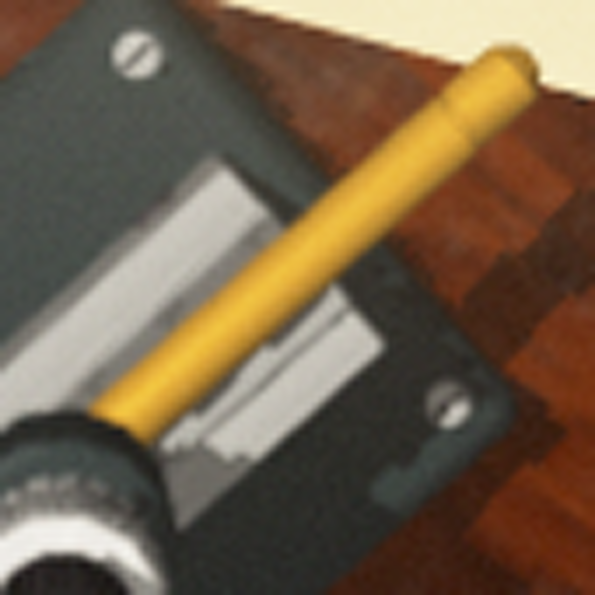

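```bash
python3 - <<'E'
from h import *
c=cam('wrist',np.load('zT.npy')); W=lambda x,y:(310+x/7-.43,150+y/7-.43)
a=onz(c,W(220,160),.046);b=onz(c,W(385,345),.046);e=onz(c,W(532,58),.046);u=np.array([.9867,-.1627,0])
w=np.linalg.norm(a-b); d=((a+b)/2-e)@u; print(w,d,d*.034/w,(a-b)/w)
for n in ('a','z'):
    pass
E
```

```text
0.03457979535985125 0.04036628165039311 0.039689464955794625 [-0.16199571 -0.98679146  0.        ]
```

```bash
python3 - <<'E'
from h import *
print(status.get_obs()['clock'],manip.sign_off())
E
```

```text
the job is handed in; nothing more can be done
42.7 None
```

I handed the job in at 42.7 s. The brass blank is in the vee of the larger micrometer, against the stop, with the spindle on it. The robot is clear of everything. No verdict was reported, so this rests on my own checks.

**What I did**
- I gripped the blank near its outer end, lowered it into the vee and slid it in until the tool stalled at about 7 N on the wrist sensor.
- I then turned the ratchet knob clockwise with one grip on the knob, well above the thimble, and let go.

**Last checks**
- **Blank against the stop:** it stands 39.7 to 40.4 mm out of the vee in the wrist view, where a seated blank stands 40 mm out. It did not shift in the scene view while I turned the knob.
- **Spindle on the blank:** the tip shows lower, down on the bar, in the scene view. I had no direct reading of the spindle force.
- **Clicks:** in the wrist pictures the thimble turned with the knob for about 2.2 rad, then stopped. From there I estimate about 1.6 rad of slip, between the third click (1.31) and the fourth (1.83). This comes from the thimble's marks and the tool angle; I could not read the ratchet joint.
- **Bystanders:** the watch, loupe and pliers look unmoved in the last views, judged by eye. I did not check the tin separately.

**What disagreed**
- **Finger length:** the fingers end about 25 mm short of the stated TCP. The first closings on the blank therefore missed above it, and I found the real tip height by easing down until it touched the mat.
- **Finger opening:** it read about 1 mm less than the true size, 8.9 mm on the 10 mm bar and 15 mm on the 16 mm knob.
- **Camera bias:** the wrist camera seemed about 1.4 mm off sideways, so I lined the bar up to the vee within the same picture.

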